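Snap a tube clamp shut with sprung pliers

TASK

Take the sprung pliers out of their stand, put their jaws astride the two upright ears of the tube clamp and squeeze the handles until the clamp clicks shut and stays shut. Stop at the click, so that the clamp is never crushed, and touch the clamp only with the pliers. Then put the pliers back upright in their stand and let go, leaving the other things on the bench as they stand.

Things in the scene. Friction and masses are not known exactly. Their poses are not given: they have to be found in the camera images.
- clamp: Fixed tube clamp: aluminium plate 130x74x8 mm with a steel tube (22 thick, 150 long, axis 30 up) on two blocks; round the tube's middle a grey snap clamp with two upright ears, 14 wide along x, 4.5 thick, tops 72 above the bench. Origin: centre of the plate's underside; x along the tube, ears close along y, z up. Below 53 lie tongue, spring pawl and shoulders: jaw tips belong 54 to 63 up.
- strap: Moving half of the clamp, +y side; origin on its hinge line (along clamp x, 15 mm up, at y = 0). Open, its ear leans out 0.18 rad; shut, upright. Pressed 10 mm below its top it resists with about 12 N at a third shut, easing beyond; over the last third (3 mm) it snaps home onto a rigid stop and latches. Let go earlier it opens. Over 25 N crushes it. Feel for the force drop at the snap.
- ear_fixed (a point): Middle of the top of the fixed ear, on the clamp's -y side, 72 mm above the bench; its outer face is at y = -7 mm in the clamp's frame. Beyond it the spring pawl sits on a post 48 mm tall at y = -33 mm.
- ear_moving (a point): Middle of the top of the moving ear (+y side); 20 mm from ear_fixed when open, 10 mm when latched. The ear's outer face is 2 mm further out than this point (y about +17 mm open, +7 mm shut).
- pliers: Loose sprung pliers, steel with black rubber handles, 0.15 kg, about 120 mm tall, standing jaws down. Origin on the pivot, fixed to the lever with handle a and jaw a; x along the pivot pin, y across (handles and jaws close along y), z up when unsqueezed. The levers cross: handle a and jaw b on +y, handle b and jaw a on -y. They may rock a little between the pads and so settle on both ears.
- handle_a (a point): Grip point on the outer face of handle a, 53 mm above the pivot (handle tops 65 mm above it); handles 17 mm wide along x, 60 mm over both outer faces here when unsqueezed (64 at the tops), about 38 mm when the jaws are on the latched ears. Grip across y from above, so lightly that they close only a few mm.
- handle_b (a point): Same point on handle b (second lever). A spring holds the handles apart: about 6 N on each starts them closing, 8 N holds them at the latched ears' width with empty jaws; the load on the ears comes on top, jaw force about equal to the added handle force (about 19 N in all just before the click).
- jaw_a (a point): Tip of jaw a at its inner edge, the jaw's lowest point, 49 mm below the pivot. Jaws 14 mm wide along x, 7 mm thick; 36 mm between the two tips' inner edges when unsqueezed; they close about 0.9 mm for each mm that the handles close, and sink about 5 mm below where they hung by the latched ears' width.
- jaw_b (a point): Tip of jaw b at its inner edge, likewise.
- stand: Fixed stand of the pliers: grey block 32x68x40 mm on a dark plate 75x110x6 mm, with a pocket open at the top, 20 mm along x by 56 mm along y, floor 12 mm and rim 46 mm above the bench. Origin: centre of the plate's underside; axes along the pocket. Home, the pliers stand with tips on the floor, pivot 61 mm above the bench, their y along the stand's y (either way round).
- mouse_a: Bystander: computer mouse, 99 x 56 x 41 mm; origin under its centre.
- flux_bottle: Bystander: small bottle, 32 mm across, 75 mm tall; origin under its centre.
- spool: Bystander: solder spool, 55 mm across, 38 mm tall; origin under its centre.
- stepper_loose: Bystander: stepper motor, 67 x 42 x 42 mm; origin under its centre.
There are look-alikes about, which are no part of the job. Leave any green look-alike of the stand alone.

How it is judged:
On the way, in this order (a step that is already met when the one before it is completed fails the run):
1. the pliers' jaws are astride the two ears of the open clamp, tips well below the ears' tops (z of each of jaw_a, jaw_b in the frame of clamp below 0.066 m and horizontal distance between each of jaw_a, jaw_b and ear_fixed below 0.035 m and x of jaw_a in the frame of clamp between -0.012 and 0.012 m and ((y of jaw_a in the frame of clamp below -0.005 m and y of jaw_b in the frame of clamp above 0.012 m) or (y of jaw_b in the frame of clamp below -0.005 m and y of jaw_a in the frame of clamp above 0.012 m))), for 0.1 s.
2. the clamp has clicked shut with the pliers' jaws still at its ears (distance between ear_fixed and ear_moving below 0.0108 m and horizontal distance between jaw_a and ear_fixed below 0.045 m and z of jaw_a in the frame of clamp below 0.075 m), for 0.2 s.
At the end, for the whole second after the job is handed in: Clamp clicked shut (ear-top points within 10.8 mm; latched 10, open 20). Pliers stand released and at rest in the pocket of the stand: pivot 57 to 67 mm above its underside, within 10 mm of its axis, within 0.2 rad of upright (distance between ear_fixed and ear_moving below 0.0108 m and z of pliers in the frame of stand between 0.057 and 0.067 m and horizontal distance between pliers and stand below 0.01 m and angle between pliers's own z axis and vertical below 0.2 rad and linear speed of pliers below 0.02 m/s and contact force between the fingers and pliers below 0.1 N); the robot touches nothing.
It fails at once if the pliers load the clamp's moving half with more than 25 N (crushed) (contact force between pliers and strap above 25 N).
It fails at once if the fingers touch the clamp (contact force between the fingers and clamp above 1 N).
It fails at once if the arm or gripper touches the clamp (contact force between the arm and clamp above 1 N).
It fails at once if the mouse, bottle, spool or motor is moved by more than 20 mm (distance of any of mouse_a, flux_bottle, spool, stepper_loose from where it was at the start of the episode above 0.02 m).
It also fails if it takes over 72 s, if anything falls off the work surface, if the arm or the gripper's body presses on something with over 40 N, if the wrist force passes 120 N, or if a joint passes its speed limit or range.

ROBOT

A 6-joint arm with a two-finger parallel gripper is mounted at the origin on a cart in front of the work surface, level with it; the furniture and walls round the work are solid. World frame = base frame: x ahead of the robot, y to its left, z up, the work surface at z = 0. Lengths are in m, angles in rad, forces in N, time in s.
With the tool pointing down it reaches from about 0.35 to 0.975 m from the base axis. Payload 4.9 kg.
Tool frame: the origin (TCP) lies at the very end of the fingers, on their centre line; the grasp point (between the pads) lies 19 mm behind it (grasp_offset is the distance from the TCP to the grasp point, in m); x points along the fingers, y is the direction in which the jaws open and shut, and the axes are right-handed (so a half turn about x gives the same grasp; the last joint's range is limited). The gripper opens to 85 mm and grips with 20 to 120 N. Pads are 22 mm wide; open, the fingers measure 114 mm over their backs; the gripper's body (76 mm by 85 mm) begins 54 mm behind the grasp point. The pads swing forward as they close: fully open they stand 13 mm farther back than shut.
Start: joints at [1.202, 0.053, 1.613, -0, 1.476, -0.119], TCP at [0.154, 0.606, 0.231] pointing down, gripper open.
Joint ranges: [-3.01, 3.01], [-1.01, 2.22], [0.06, 2.58], [-1.02, 4.17], [0.09, 2.62], [-3.14, 3.14]. Speed limits (rad/s): [2.57, 2.57, 3.14, 3.14, 3.14, 3.14].

INTERFACE

Orientations are given as a rotation vector (axis times angle).
In Python, from station import get_obs, get_image, camera_model, finish_job, grasp_offset gives the robot as it stands.
- The arm moves only by the shell command python3 -m crank 'ROWS' [OPENING] [FORCE]. ROWS is JSON, a list that holds one entry, the list of rows, each a list of 4 numbers: the shift along the world's x, y, z in m, then the turn about the world's z in degrees. In form: [[[dx, dy, dz, turn], ...]]. A call has 1 to 5 rows; each row is the pose to reach, as a shift and turn from the pose commanded when the call began; what a row does not reach only later rows make up. A row lasts 1/12 s, in which the tool goes at most 41.7 mm and 7.16 degrees, less where a joint would pass 70% of its speed; a pose out of reach is approached as far as the arm can. A call with a gripper value outside its range is refused whole. OPENING is the opening, from 0 (shut) to 1 (fully open), set as the call begins (- or left out, the last holds). The fingers move at their own pace and stop on an object; FORCE is the grip in N (left out, the last holds). Time passes only in rows, so rows that repeat a pose let the fingers close. It gives the time, the measured TCP pose, the force and the opening at its end, in the units of the state.
- get_obs(): the state, without advancing time (a new reading comes with each control period).
- get_image(name): name is "scene" or "side" or "wrist"; returns (picture, depth): 480x640x3 uint8, red, green, blue; 480x640 float32, m along the optical axis (not along the pixel's ray), 0 where there is no reading.
- camera_model(name): a dict with "fx", "fy", "cx", "cy" (pixels), "xyz" and "attitude" of the camera in the world. Camera axes: x right, y down, z forward; pixel columns grow to the right and rows downward; lengths in m; the calibration is good to about 2 mm. A picture is of the moment at which its call begins: read the wrist's pose just before it. camera_model takes no time and is no camera call; for the wrist camera it gives the pose at the moment of the call.
- finish_job(): hands the job in, once; it reports no verdict.
The state is a dict: "t": time; "q": joint angles; "dq": joint speeds; "effort": joint torques, N m; "tool_pos": TCP position; "tool_rot": TCP orientation; "contact_force": force on the tool from outside, world axes, zero at the start; "wrist_torque": the same for the moment, N m; "opening": finger opening in m.
Only numpy, scipy, OpenCV 4.12 (cv2) and the standard library are available. Lean on these libraries where they do the work, as an engineer would, in place of code of your own. Each camera call takes 0.05 s, during which the arm holds its last target.

## Working session

There is one attempt and no reset: what is moved stays moved. The work goes in short steps, Python scripts to look and compute and a shell command to move; the robot and the scene stay as the last step left them, time stands still between calls to the robot, and variables do not carry over. Pictures are saved under pics/ and viewed, and the job is handed in when it is done.

```bash
ls; mkdir -p pics
python3 - <<'E'
from station import *
import cv2
print(get_obs()); print(grasp_offset)
for n in("scene","side","wrist"):
    m=camera_model(n);print(n,m)
    p,d=get_image(n);cv2.imwrite(f"pics/{n}0.png",p[:,:,::-1])
    import numpy as np
    np.save(f"pics/{n}0.npy",d)
E
```

```text
pics
{'t': 0.0, 'q': array([ 1.20197118e+00,  5.33629970e-02,  1.61431928e+00, -2.38847310e-05,
        1.47599736e+00, -1.19028944e-01]), 'dq': array([ 7.75913734e-04,  5.39406271e-04, -7.22930158e-04,  2.44757320e-05,
       -1.24318514e-03, -7.66359613e-04]), 'effort': array([-2.35496473e-04, -3.93695605e+01, -3.70167160e+01, -2.11681827e-04,
        6.94980263e-03, -9.62461087e-06]), 'tool_pos': array([0.15429746, 0.60500012, 0.23004412]), 'tool_rot': array([ 0.19450982,  1.56236732, -0.19770703]), 'contact_force': array([-0.33531971, -0.29072946, -0.01891588]), 'wrist_torque': array([-0.04139682,  0.00141511,  0.00205618]), 'opening': 0.0852622855305569}
0.0187
scene {'fx': 483.9299157805397, 'fy': 483.9299157805397, 'cx': 319.97210186007476, 'cy': 235.52674525274497, 'xyz': array([0.14255653, 0.34605897, 0.79371659]), 'attitude': array([-1.00608104,  2.55456514, -0.95152946])}
side {'fx': 481.078586754559, 'fy': 481.078586754559, 'cx': 315.09019919536115, 'cy': 235.5941196720118, 'xyz': array([0.37310575, 0.63330939, 0.61454796]), 'attitude': array([-0.29518749,  2.65854994, -1.41175839])}
wrist {'fx': 358.89213506043524, 'fy': 358.89213506043524, 'cx': 320.7333436141328, 'cy': 241.4364851075542, 'xyz': array([0.08524575, 0.6238838 , 0.37373157]), 'attitude': array([2.29072449, 1.78284135, 0.25572442])}
```

View pics/scene0.png

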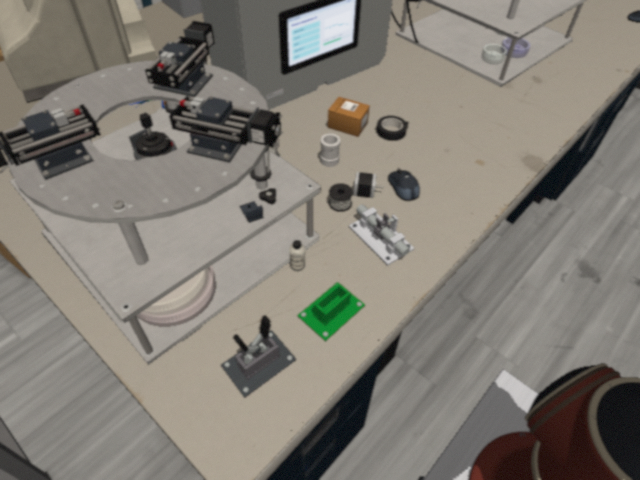

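View pics/side0.png

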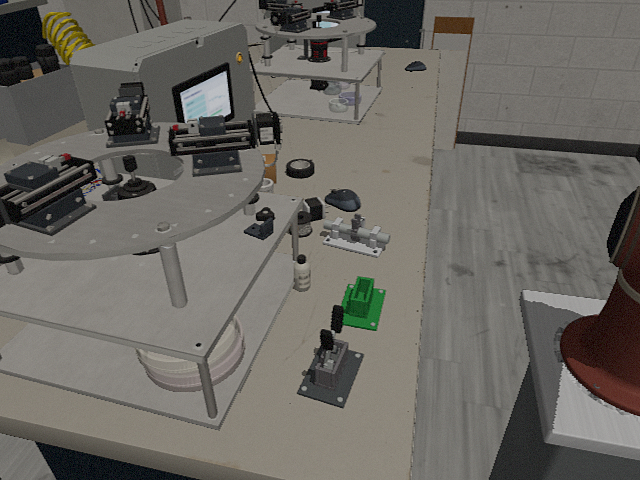

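View pics/wrist0.png

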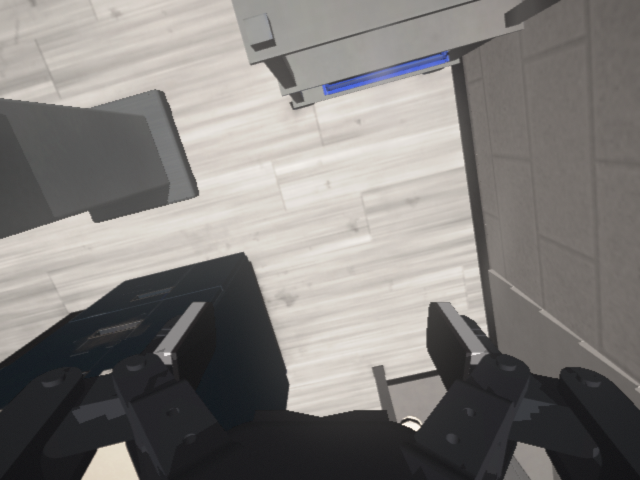

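The scene view shows the pliers in the grey stand at about (258,350), with the green decoy at (332,308) and the clamp at (382,232). The bottle is at (297,256), the spool at (340,197), the motor at (366,185) and the mouse at (404,183). Next I'll work out their positions from depth.

```bash
cat > h.py <<'E'
from station import *
import cv2, numpy as np
from scipy.spatial.transform import Rotation as R
def rays(m,uv):
    uv=np.atleast_2d(uv).astype(float)
    d=np.c_[(uv[:,0]-m['cx'])/m['fx'],(uv[:,1]-m['cy'])/m['fy'],np.ones(len(uv))]
    return d@R.from_rotvec(m['attitude']).as_matrix().T
def onplane(m,uv,z):
    r=rays(m,uv); return m['xyz']+r*((z-m['xyz'][2])/r[:,2])[:,None]
def cloud(m,d):
    v,u=np.mgrid[0:480,0:640]
    P=m['xyz']+rays(m,np.c_[u.ravel(),v.ravel()])*d.ravel()[:,None]
    P=P.reshape(480,640,3); P[d<=0]=np.nan; return P
def proj(m,P):
    c=(np.atleast_2d(P)-m['xyz'])@R.from_rotvec(m['attitude']).as_matrix()
    return np.c_[m['fx']*c[:,0]/c[:,2]+m['cx'],m['fy']*c[:,1]/c[:,2]+m['cy']]
E
python3 - <<'E'
from h import *
for n,pts in (("scene",dict(pl=(258,350),green=(332,308),clamp=(382,232),bott=(297,243),spool=(340,190),motor=(365,180),mouse=(404,183),bench=(430,180),plate=(247,383))),("side",dict(st=(345,390),green=(375,318),clamp=(355,235),bott=(302,260),mouse=(343,200),bench=(400,150)))):
    m=camera_model(n);C=cloud(m,np.load(f"pics/{n}0.npy"))
    for k,(u,v) in pts.items(): print(n,k,C[v,u].round(4))
    p=cv2.imread(f"pics/{n}0.png")
    crop=p[210:400,210:420] if n=="scene" else p[190:410,270:410]
    cv2.imwrite(f"pics/{n}_c.png",cv2.resize(crop,None,fx=3.5 if n=="scene" else 2.7,fy=3.5 if n=="scene" else 2.7)[:600,:800])
E
```

```text
scene pl [0.4613 0.1309 0.0621]
scene green [ 0.4329 -0.0218  0.0445]
scene clamp [ 0.4836 -0.2359  0.0344]
scene bott [ 0.5679 -0.0703  0.0737]
scene spool [ 0.6295 -0.2703  0.0337]
scene motor [ 0.6045 -0.3273  0.0419]
scene mouse [ 0.5374 -0.3863  0.0361]
scene bench [ 0.5174 -0.4741 -0.0009]
scene plate [0.4547 0.1683 0.0048]
side st [0.4434 0.1585 0.0066]
side green [ 0.4183 -0.0084  0.006 ]
side clamp [ 0.4908 -0.2286  0.0312]
side bott [ 0.5665 -0.0647  0.0718]
side mouse [ 0.5442 -0.3778  0.0287]
side bench [ 4.358e-01 -7.673e-01  7.000e-04]
```

View pics/scene_c.png

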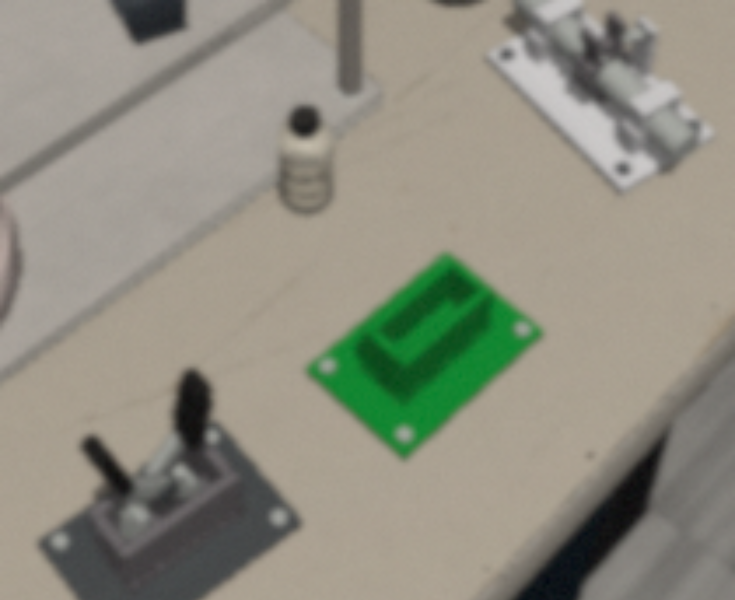

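View pics/side_c.png

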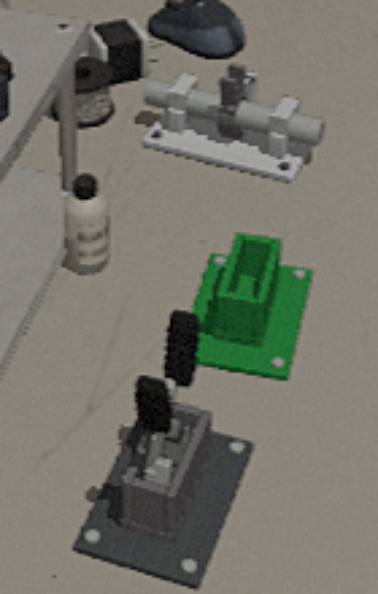

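Run:
```python
from h import *
def rect(P):
    r=cv2.minAreaRect((P[:,:2]*1000).astype(np.float32)); return r
for n in("scene","side"):
    m=camera_model(n);C=cloud(m,np.load(f"pics/{n}0.npy"));img=cv2.imread(f"pics/{n}0.png").astype(int)
    X,Y,Z=C[...,0],C[...,1],C[...,2]
    br=img.max(2); 
    green=(img[...,1]-img[...,2]>40)
    for nm,mask in (("stand",(abs(X-.455)<.1)&(abs(Y-.135)<.1)&(Z>-.003)&(Z<.012)&(br<95)&~green),
      ("standrim",(abs(X-.455)<.06)&(abs(Y-.135)<.06)&(Z>.040)&(Z<.050)&~green&(br>55)),
      ("clampplate",(abs(X-.49)<.11)&(abs(Y+.235)<.11)&(Z>.004)&(Z<.012)),
      ("tube",(abs(X-.49)<.11)&(abs(Y+.235)<.11)&(Z>.033)&(Z<.045)),
      ("ears",(abs(X-.49)<.11)&(abs(Y+.235)<.11)&(Z>.055)&(Z<.08)),
      ("handles",(abs(X-.46)<.1)&(abs(Y-.13)<.1)&(Z>.09)&(Z<.14)),
      ):
        P=C[mask]; 
        if len(P)>4: print(n,nm,len(P),rect(P),np.median(P,0).round(4),P[:,2].max().round(4))
    h=C[(abs(X-.46)<.1)&(abs(Y-.13)<.1)&(Z>.09)&(Z<.14)]
    print(h[:,:].round(3)[::6].tolist())
    e=C[(abs(X-.49)<.06)&(abs(Y+.235)<.06)&(Z>.055)&(Z<.08)]
    print(e.round(3).tolist()[::2])
```

```text
scene stand 1252 ((474.3763427734375, 125.57708740234375), (113.58651733398438, 86.64318084716797), 81.81153106689453) [0.4519 0.1454 0.0066] 0.012
scene standrim 389 ((469.5313415527344, 129.4798126220703), (68.71841430664062, 33.31205749511719), 81.08715057373047) [0.4614 0.1398 0.046 ] 0.05
scene clampplate 939 ((500.40576171875, -234.6282958984375), (214.5792236328125, 204.99432373046875), 4.328018665313721) [ 0.4962 -0.2229  0.0079] 0.012
scene tube 644 ((508.2847900390625, -239.40377807617188), (183.0013885498047, 211.81661987304688), 0.26056697964668274) [ 0.4966 -0.242   0.0396] 0.0449
scene ears 124 ((537.8553466796875, -189.3103485107422), (164.41729736328125, 23.732009887695312), 48.48881530761719) [ 0.4954 -0.2298  0.0659] 0.0799
scene handles 305 ((469.5022888183594, 131.24188232421875), (62.60511779785156, 18.414098739624023), 83.34747314453125) [0.4658 0.1129 0.1151] 0.127
[[0.474, 0.102, 0.124], [0.468, 0.102, 0.127], [0.469, 0.103, 0.124], [0.467, 0.106, 0.126], [0.472, 0.108, 0.121], [0.463, 0.103, 0.125], [0.466, 0.107, 0.124], [0.471, 0.109, 0.117], [0.46, 0.106, 
[... 4944 characters left out ...]
52, 0.066], [0.493, -0.248, 0.065], [0.489, -0.251, 0.064], [0.484, -0.249, 0.066], [0.497, -0.234, 0.071], [0.495, -0.251, 0.06], [0.491, -0.251, 0.061], [0.486, -0.249, 0.063], [0.499, -0.232, 0.069], [0.495, -0.232, 0.07], [0.49, -0.229, 0.072], [0.488, -0.247, 0.061], [0.485, -0.252, 0.059], [0.496, -0.229, 0.069], [0.492, -0.23, 0.069], [0.488, -0.23, 0.069], [0.486, -0.248, 0.058], [0.501, -0.231, 0.064], [0.497, -0.232, 0.064], [0.492, -0.23, 0.066], [0.488, -0.227, 0.068], [0.501, -0.232, 0.061], [0.497, -0.233, 0.061], [0.492, -0.23, 0.064], [0.488, -0.228, 0.065], [0.497, -0.232, 0.059], [0.492, -0.233, 0.059], [0.488, -0.231, 0.061], [0.492, -0.231, 0.058], [0.488, -0.235, 0.056]]
```

Run:
```python
from h import *
G={}
Cs=[]
for n in("scene","side"):
    m=camera_model(n);C=cloud(m,np.load(f"pics/{n}0.npy")).reshape(-1,3);Cs.append(C[~np.isnan(C[:,0])])
C=np.vstack(Cs)
xs=np.arange(.25,.95,.04);ys=np.arange(-.5,.74,.04)
print("rows y, cols x",(xs*100).round().astype(int))
for y in ys:
    r=[]
    for x in xs:
        k=C[(abs(C[:,0]-x)<.02)&(abs(C[:,1]-y)<.02),2]
        r.append("%4d"%(k.max()*1000) if len(k) else "   .")
    print("%6.2f"%y,*r)
# tube
for c in Cs:
    t=c[(np.hypot(c[:,0]-.49,c[:,1]+.238)<.09)&(c[:,2]>.036)&(c[:,2]<.044)]
    # drop spool/motor: keep within 30mm of line later
    v=np.linalg.svd(t[:,:2]-t[:,:2].mean(0))[2][0]
    for _ in range(10):
        mu=t[:,:2].mean(0); v=np.linalg.svd(t[:,:2]-mu,full_matrices=False)[2][0]
        d=abs((t[:,:2]-mu)@[-v[1],v[0]]); t=t[d<max(.009,2.5*d.std() if _<4 else .009)]
    print(len(t),mu,np.degrees(np.arctan2(v[1],v[0])),np.ptp((t[:,:2]-mu)@v))
o=get_obs();M=R.from_rotvec(o['tool_rot']).as_matrix();print(M.round(3))
mw=camera_model('wrist');print((R.from_rotvec(mw['attitude']).as_matrix()).round(3), M.T@(mw['xyz']-o['tool_pos']))
```

```text
rows y, cols x [25 29 33 37 41 45 49 53 57 61 65 69 73 77 81 85 89 93]
 -0.50 -870 -868    4    3    4    4    4    3    4    3    4   26   53   60   61   60    3    4
 -0.46 -868 -869    3    3    4    3    4    4   20    4    3    4   58   60   60   59    2    6
 -0.42 -865 -870    2    3    3    3   25   41   39   18    4    4    3    2    2    2    2    4
 -0.38 -867 -871    2    4    3    4   25   40   38   37    3    4   68   68    3    3    3    3
 -0.34 -870 -869    4    4    4    4    4    4   45   45   43    3   68   68    3    3    2    .
 -0.30 -869 -867    4    3    3    3   47   10   44   44   39    3    3    3    4    3    2    .
 -0.26 -869 -871    3    3   36   49   74   49   45   41   40    3    2    3    .    .    .    .
 -0.22 -868 -870    3    3   44   50   72   48   14   41   38    2    .    .    .    .    .    .
 -0.18 -870 -868    3    4    4   10    4    4    4  153  154  153  279  281  282  282  352  352
 -0.14 -869 -870    3    4    4    4    5    4  156  158  157  282  283  283  283  338  352  352
 -0.10 -867 -870    3    4   10    7   10    4  156  259  2
[... 1597 characters left out ...]
   .    .    .    .    .    .    .    .    .    .    .    .    .    .    .    .    .    .
  0.62    .    .    .    .    .    .    .    .    .    .    .    .    .    .    .    .    .    .
  0.66    .    .    .    .    .    .    .    .    .    .    .    .    .    .    .    .    .    .
  0.70    .    .    .    .    .    .    .    .    .    .    .    .    .    .    .    .    .    .
293 [ 0.48515509 -0.24044657] 168.5510325194459 0.15038275632888468
245 [ 0.48899947 -0.24068656] 168.6809660344615 0.15035614369847758
[[-0.001  0.247  0.969]
 [-0.001  0.969 -0.247]
 [-1.    -0.002 -0.   ]]
[[ 0.246  0.93   0.274]
 [ 0.969 -0.235 -0.071]
 [-0.002  0.283 -0.959]] [-0.14354108  0.00089174 -0.07160039]
```

Found so far:
- Stand centre: about (0.4697, 0.129), long axis at 82°.
- Clamp: near (0.487, -0.24), tube axis at -11.4°.
- Tall shelf structure: x > 0.55.

I'll move over the stand and look with the wrist camera.

```bash
python3 -m crank '[[[0.02,-0.035,0.005,1],[0.045,-0.067,0.01,2],[0.067,-0.1,0.01,3],[0.09,-0.133,0.01,4],[0.113,-0.167,0.01,5]]]' 1 20
python3 -m crank '[[[0.022,-0.033,0,1],[0.045,-0.067,0,1],[0.067,-0.1,0,1],[0.09,-0.133,0,1],[0.113,-0.167,0,1]]]'
python3 -m crank '[[[0.022,-0.033,0,0],[0.045,-0.067,0,0],[0.067,-0.1,0,0],[0.09,-0.142,0,0],[0.09,-0.142,0,0]]]'
python3 - <<'E'
from h import *
print(get_obs()['tool_pos'],get_obs()['t']);m=camera_model('wrist');p,d=get_image('wrist');cv2.imwrite('pics/w1.png',p[:,:,::-1]);np.save('pics/w1.npy',d);np.save('pics/w1m.npy',m,allow_pickle=True)
E
```

```text
t: 0.57
tool_pos: [0.268, 0.437, 0.241]
tool_rot: [0.126, 1.567, -0.126]
contact_force: [0.7, -0.1, 0.9]
opening: 0.0855
t: 0.98
tool_pos: [0.381, 0.2699, 0.2412]
tool_rot: [0.114, 1.568, -0.113]
contact_force: [0.8, 0.5, 0.2]
opening: 0.0851
t: 1.4
tool_pos: [0.4725, 0.1248, 0.241]
tool_rot: [0.117, 1.567, -0.121]
contact_force: [0.6, -0.1, 0.6]
opening: 0.0851
[0.47246238 0.12479827 0.24102981] 1.4
```

View pics/w1.png

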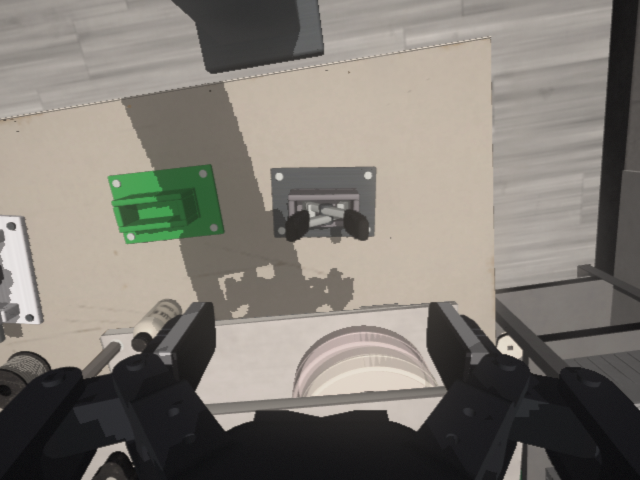

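Run:
```python
from h import *
m=np.load('pics/w1m.npy',allow_pickle=True).item();C=cloud(m,np.load('pics/w1.npy'));X,Y,Z=C[...,0],C[...,1],C[...,2]
img=cv2.imread('pics/w1.png')
near=(abs(X-.47)<.09)&(abs(Y-.13)<.09)
for nm,k in (("rim",near&(Z>.040)&(Z<.052)&(img.max(2)>55)),("plate",near&(Z>.003)&(Z<.009)&(img.max(2)<110)&(img[...,1].astype(int)-img[...,2]<25)),("hand",near&(Z>.105)&(Z<.135)),("handtop",near&(Z>.119)&(Z<.135))):
    P=C[k];print(nm,len(P),cv2.minAreaRect((P[:,:2]*1000).astype(np.float32)),P.mean(0))
h=C[near&(Z>.119)&(Z<.135)]
for s in (h[h[:,1]>.13],h[h[:,1]<=.13]): print(s.mean(0),s.min(0),s.max(0))
cv2.imwrite('pics/w1c.png',cv2.resize(img[150:260,250:400],None,fx=5,fy=5,interpolation=cv2.INTER_CUBIC))
P=C[(abs(X-.57)<.04)&(abs(Y+.07)<.04)&(Z>.01)&(Z<.09)];print('bott',P.mean(0),P[:,2].max())
```

```text
rim 917 ((470.435546875, 128.23004150390625), (67.89958190917969, 32.0430908203125), 82.08467864990234) [0.4634847  0.12910568 0.04668516]
plate 3468 ((470.59307861328125, 127.70110321044922), (109.1587905883789, 74.66753387451172), 82.20679473876953) [0.46117957 0.12616114 0.00695083]
hand 859 ((470.54718017578125, 130.1064910888672), (63.047828674316406, 17.62738037109375), 82.28829193115234) [0.46913634 0.13068498 0.1197818 ]
handtop 535 ((470.21478271484375, 130.1651611328125), (63.04993438720703, 16.46107292175293), 82.132568359375) [0.46963955 0.13043868 0.12417021]
[0.47318075 0.15658852 0.12420524] [0.46564053 0.15125752 0.11903202] [0.48199972 0.16185513 0.12673491]
[0.46605841 0.10399392 0.12413478] [0.4582523  0.09830171 0.11906708] [0.47488439 0.10884359 0.12698385]
bott [ 0.56184423 -0.06546293  0.050336  ] 0.07783511870093318
```

View pics/w1c.png

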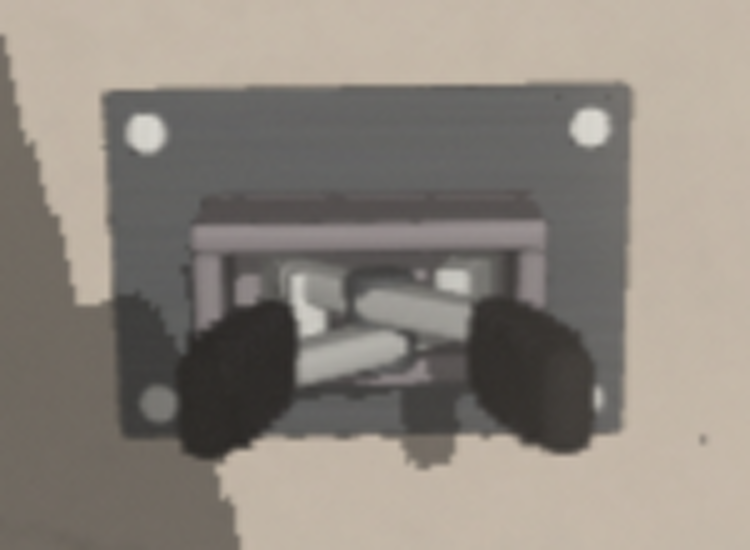

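```bash
cat > s.py <<'E'
from h import *
o=get_obs();M=R.from_rotvec(o['tool_rot']).as_matrix()
print(o['t'],o['tool_pos'].round(4),'yaw y',np.degrees(np.arctan2(M[1,1],M[0,1])).round(2),'F',o['contact_force'].round(1),'op',o['opening'].round(4),'tilt',M[2].round(3))
E
python3 s.py
python3 -m crank '[[[0,0,-0.04,0.4],[0,0,-0.07,0.4],[0,0,-0.07,0.4]]]'; python3 s.py
```

```text
t: 1.7
tool_pos: [0.4656, 0.1299, 0.1641]
tool_rot: [0.107, 1.581, -0.11]
contact_force: [-1.6, -0.1, -1.5]
opening: 0.0853Traceback (most recent call last):
  File "s.py", line 3, in <module>
    print(o['t'],o['tool_pos'].round(4),'yaw y',np.degrees(np.arctan2(M[1,1],M[0,1])).round(2),'F',o['contact_force'].round(1),'op',o['opening'].round(4),'tilt',M[2].round(3))
                                                                                                                                    ^^^^^^^^^^^^^^^^^^
AttributeError: 'float' object has no attribute 'round'
Traceback (most recent call last):
  File "s.py", line 3, in <module>
    print(o['t'],o['tool_pos'].round(4),'yaw y',np.degrees(np.arctan2(M[1,1],M[0,1])).round(2),'F',o['contact_force'].round(1),'op',o['opening'].round(4),'tilt',M[2].round(3))
                                                                                                                                    ^^^^^^^^^^^^^^^^^^
AttributeError: 'float' object has no attribute 'round'
```

```bash
sed -i "s/o\['opening'\].round(4)/round(o['opening'],4)/" s.py
python3 -m crank '[[[0,0,0,0],[0,0,0,0],[0,0,0,0]]]'; python3 s.py
```

```text
t: 1.95
tool_pos: [0.4718, 0.1304, 0.1741]
tool_rot: [0.108, 1.564, -0.107]
contact_force: [-0.2, 0.4, -0.3]
opening: 0.0853
1.95 [0.4718 0.1304 0.1741] yaw y 82.15 F [-0.2  0.4 -0.3] op 0.0853 tilt [-1.     0.001  0.004]
```

```bash
python3 -m crank '[[[0,0,-0.02,0],[0,0,-0.04,0],[0,0,-0.06,0],[0,0,-0.075,0],[0,0,-0.08,0]]]'; python3 -m crank '[[[0,0,0,0],[0,0,0,0],[0,0,0,0],[0,0,0,0]]]'; python3 s.py
python3 - <<'E'
from h import *
for n in ('side','wrist'):
    p,d=get_image(n)
    p=p[280:420,260:400] if n=='side' else p
    cv2.imwrite(f'pics/{n}2.png',cv2.resize(p[:,:,::-1],None,fx=4 if n=='side' else 1,fy=4 if n=='side' else 1))
E
```

```text
t: 2.37
tool_pos: [0.4702, 0.1299, 0.0908]
tool_rot: [0.108, 1.569, -0.108]
contact_force: [-1.2, -0.6, 0.2]
opening: 0.0853
t: 2.7
tool_pos: [0.4718, 0.1298, 0.0932]
tool_rot: [0.109, 1.565, -0.108]
contact_force: [0.6, 0.9, 0.3]
opening: 0.0853
2.7 [0.4718 0.1298 0.0932] yaw y 82.09 F [0.6 0.9 0.3] op 0.0853 tilt [-1.     0.001  0.003]
```

View pics/side2.png

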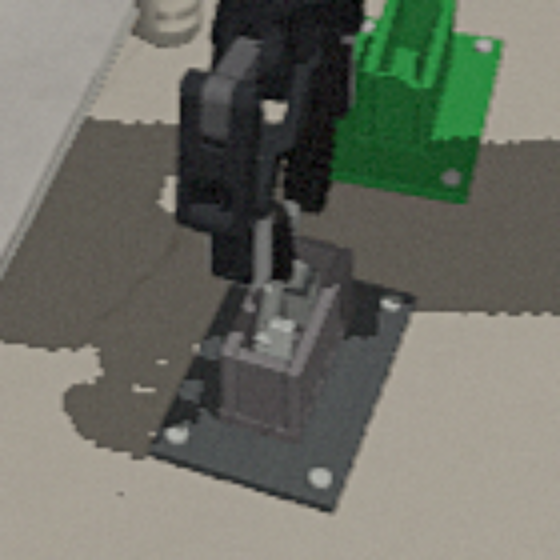

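View pics/wrist2.png

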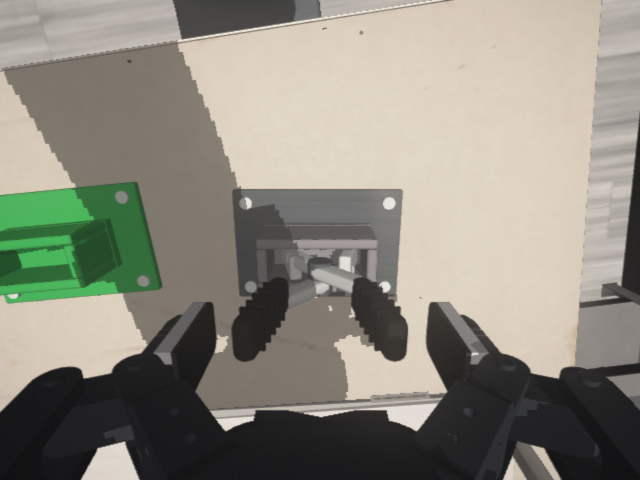

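```bash
python3 -m crank '[[[0,0,0,0],[0,0,0,0],[0,0,0,0],[0,0,0,0],[0,0,0,0]]]' 0.72 20;python3 s.py; python3 -m crank '[[[0,0,0,0],[0,0,0,0],[0,0,0,0]]]' 0.67;python3 s.py;  python3 -m crank '[[[0,0,0,0],[0,0,0,0],[0,0,0,0]]]' 0.65; python3 s.py
python3 - <<'E'
from h import *
for n in ('wrist',):
    p,d=get_image(n)
    cv2.imwrite(f'pics/{n}3.png',p[:,:,::-1])
E
```

```text
t: 3.22
tool_pos: [0.472, 0.1298, 0.0932]
tool_rot: [0.109, 1.565, -0.108]
contact_force: [0.2, -0.5, 5.8]
opening: 0.0618
3.2167 [0.472  0.1298 0.0932] yaw y 82.08 F [ 0.2 -0.5  5.8] op 0.0618 tilt [-1.     0.001  0.003]
t: 3.47
tool_pos: [0.4737, 0.13, 0.0954]
tool_rot: [0.11, 1.561, -0.107]
contact_force: [-0.4, -0.3, 12.8]
opening: 0.0575
3.4667 [0.4737 0.13   0.0954] yaw y 82.08 F [-0.4 -0.3 12.8] op 0.0575 tilt [-1.     0.002  0.007]
t: 3.72
tool_pos: [0.4744, 0.1301, 0.0963]
tool_rot: [0.11, 1.559, -0.107]
contact_force: [-1.1, 0.0, 15.0]
opening: 0.0559
3.7167 [0.4744 0.1301 0.0963] yaw y 82.09 F [-1.1  0.  15. ] op 0.0559 tilt [-1.     0.002  0.008]
```

View pics/wrist3.png

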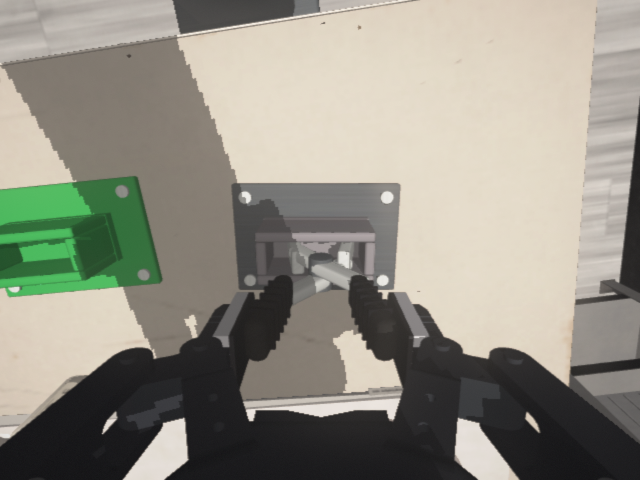

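```bash
python3 -m crank '[[[0,0,0.003,0],[0,0,0.006,0],[0,0,0.012,0],[0,0,0.012,0]]]'; python3 s.py;python3 -m crank '[[[0,0,0.02,0],[0,0,0.04,0],[0,0,0.06,0],[0,0,0.08,0],[0,0,0.08,0]]]'; python3 s.py
python3 - <<'E'
from h import *
for n in ('side','wrist'):
    m=camera_model(n)
    p,d=get_image(n);np.save(f'pics/{n}4.npy',d);np.save(f'pics/{n}4m.npy',m,allow_pickle=True)
    cv2.imwrite(f'pics/{n}4f.png',p[:,:,::-1])
    p=p[240:400,260:420] if n=='side' else p
    cv2.imwrite(f'pics/{n}4.png',cv2.resize(p[:,:,::-1],None,fx=3.7 if n=='side' else 1,fy=3.7 if n=='side' else 1))
E
```

```text
t: 4.1
tool_pos: [0.4704, 0.1296, 0.1036]
tool_rot: [0.108, 1.568, -0.109]
contact_force: [0.5, 0.1, -1.6]
opening: 0.0556
4.1 [0.4704 0.1296 0.1036] yaw y 82.09 F [ 0.5  0.1 -1.6] op 0.0556 tilt [-1. -0.  0.]
t: 4.52
tool_pos: [0.4727, 0.1299, 0.1874]
tool_rot: [0.109, 1.561, -0.107]
contact_force: [1.4, 0.3, -1.3]
opening: 0.0557
4.5167 [0.4727 0.1299 0.1874] yaw y 82.09 F [ 1.4  0.3 -1.3] op 0.0557 tilt [-1.     0.002  0.007]
```

View pics/side4.png

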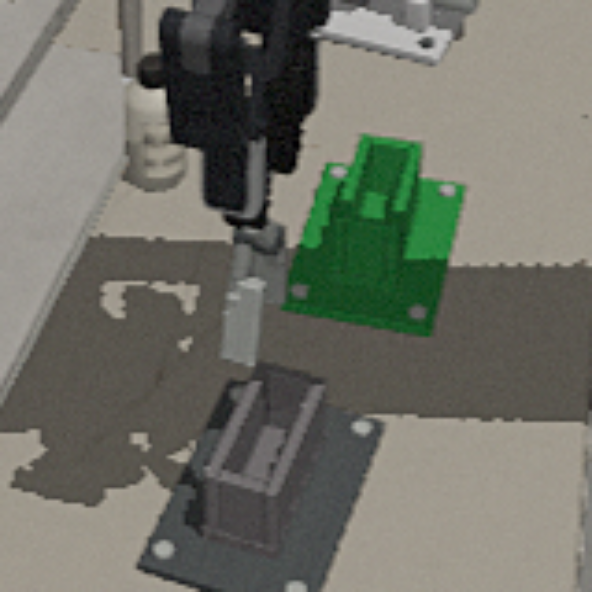

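View pics/wrist4.png

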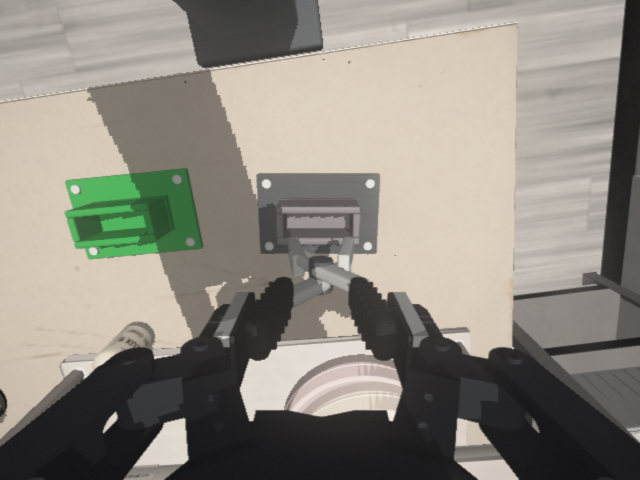

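Run:
```python
from h import *
print(camera_model('wrist')['xyz'],np.load('pics/wrist4m.npy',allow_pickle=True).item()['xyz'],get_obs()['tool_pos'])
for n in('side','wrist'):
    m=np.load(f'pics/{n}4m.npy',allow_pickle=True).item();C=cloud(m,np.load(f'pics/{n}4.npy'))
    X,Y,Z=C[...,0],C[...,1],C[...,2]
    P=C[(abs(X-.472)<.025)&(abs(Y-.13)<.035)&(Z>.075)&(Z<.15)]
    print(n,len(P))
    if len(P)==0: continue
    for s in (P[P[:,1]>.13],P[P[:,1]<=.13]):
        if len(s)<5: continue
        l=s[s[:,2]<s[:,2].min()+.012]; print(s[:,2].min(),'low pts mean',l.mean(0),l.min(0),l.max(0),len(l))
```

```text
[0.3997543  0.14023461 0.32656575] [0.40045062 0.14031157 0.32831636] [0.47051649 0.12957754 0.18303887]
side 389
0.10414375792415465 low pts mean [0.4771335  0.14999725 0.11052781] [0.47006148 0.14555142 0.10414376] [0.48436393 0.15304097 0.11605857] 71
0.10307570023394153 low pts mean [0.46929446 0.11619195 0.10955759] [0.46572235 0.11353575 0.1030757 ] [0.47336012 0.11886299 0.11486862] 30
wrist 1159
0.10261907803499248 low pts mean [0.46847415 0.14931845 0.10867001] [0.46623231 0.14487284 0.10261908] [0.47878158 0.15239852 0.11427538] 74
0.10220332074264099 low pts mean [0.46342226 0.113223   0.10834475] [0.46131282 0.10883388 0.10220332] [0.47318937 0.11828077 0.11395879] 70
```

```bash
python3 -m crank '[[[-0.01,-0.02,0.005,-0.5],[-0.022,-0.05,0.01,-1],[-0.034,-0.08,0.015,-1.5],[-0.04,-0.11,0.02,-2],[-0.04,-0.14,0.02,-2.5]]]'; python3 -m crank '[[[0,-0.03,0,0],[0,-0.06,0,-0.5],[0.005,-0.09,0,-1],[0.01,-0.12,0,-1],[0.015,-0.135,0,-1]]]';python3 -m crank '[[[0,0,0,0],[0,0,0,0],[0,0,0,0],[0,0,0,0]]]'; python3 s.py
python3 - <<'E'
from h import *
for n in ('wrist',):
    m=camera_model(n)
    p,d=get_image(n);np.save(f'pics/{n}5.npy',d);np.save(f'pics/{n}5m.npy',m,allow_pickle=True)
    cv2.imwrite(f'pics/{n}5.png',p[:,:,::-1])
E
```

```text
t: 5.03
tool_pos: [0.4287, -0.0112, 0.2016]
tool_rot: [0.143, 1.568, -0.142]
contact_force: [0.3, -0.1, -0.6]
opening: 0.0556
t: 5.45
tool_pos: [0.4442, -0.1478, 0.2005]
tool_rot: [0.159, 1.569, -0.158]
contact_force: [0.2, -0.0, -1.5]
opening: 0.0556
t: 5.78
tool_pos: [0.445, -0.1442, 0.2022]
tool_rot: [0.156, 1.567, -0.155]
contact_force: [-0.2, 0.7, -1.5]
opening: 0.0553
5.7833 [ 0.445  -0.1442  0.2022] yaw y 78.66 F [-0.2  0.7 -1.5] op 0.0553 tilt [-1.     0.001 -0.002]
```

View pics/wrist5.png

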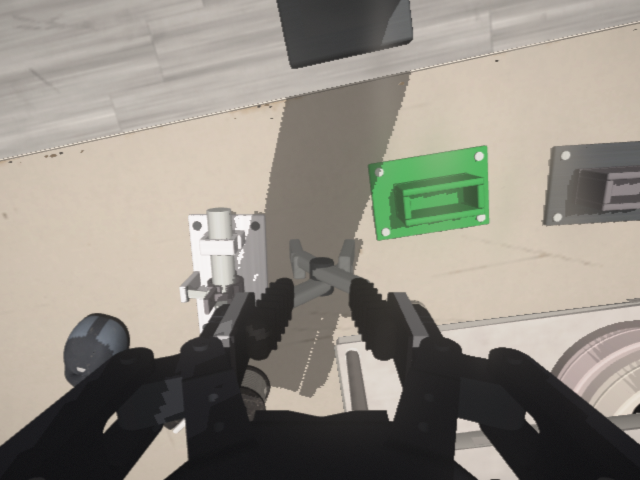

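The pawl post is at (190,293), on the world -y side, so clamp y points to +78.6°. The gripper finger partly hides the ears, so I'll shift and look again.

```bash
python3 -m crank '[[[0.02,0.005,0,0],[0.04,0.01,0.005,0],[0.055,0.01,0.01,0],[0.055,0.01,0.01,0],[0.055,0.01,0.01,0]]]';python3 -m crank '[[[0,0,0,0],[0,0,0,0],[0,0,0,0]]]'; python3 s.py
python3 - <<'E'
from h import *
for n in ('wrist',):
    m=camera_model(n)
    p,d=get_image(n);np.save(f'pics/{n}6.npy',d);np.save(f'pics/{n}6m.npy',m,allow_pickle=True)
    cv2.imwrite(f'pics/{n}6.png',p[:,:,::-1])
    cv2.imwrite(f'pics/{n}6c.png',cv2.resize(p[150:310,150:310,::-1],None,fx=3.7,fy=3.7,interpolation=cv2.INTER_CUBIC))
    C=cloud(m,d);X,Y,Z=C[...,0],C[...,1],C[...,2]
    k=(np.hypot(X-.49,Y+.24)<.05)&(Z>.05)&(Z<.085)
    k2=(np.hypot(X-.49,Y+.24)<.085)&(Z>.036)&(Z<.044)
    k3=(np.hypot(X-.49,Y+.24)<.085)&(Z>.005)&(Z<.011)
    print(cv2.minAreaRect((C[k2][:,:2]*1000).astype(np.float32)),cv2.minAreaRect((C[k3][:,:2]*1000).astype(np.float32)))
    v,u=np.where(k)
    for a in np.c_[u,v,(C[k]*1000).round()][::max(1,len(u)//60)].astype(int).tolist(): print(a,end=' ')
E
```

```text
t: 6.25
tool_pos: [0.5006, -0.1346, 0.2134]
tool_rot: [0.155, 1.566, -0.155]
contact_force: [0.8, -0.2, -2.2]
opening: 0.055
t: 6.5
tool_pos: [0.4997, -0.1353, 0.2129]
tool_rot: [0.157, 1.566, -0.156]
contact_force: [-0.2, 0.1, -2.4]
opening: 0.0558
6.5 [ 0.4997 -0.1353  0.2129] yaw y 78.57 F [-0.2  0.1 -2.4] op 0.0558 tilt [-1.     0.    -0.001]
((490.94940185546875, -254.26516723632812), (52.03554916381836, 150.17262268066406), 81.6153335571289) ((492.26123046875, -246.06813049316406), (74.42864990234375, 129.80596923828125), 78.39427947998047)
[157, 229, 479, -277, 50] [157, 230, 480, -277, 51] [207, 230, 488, -233, 53] [188, 231, 485, -248, 56] [209, 231, 489, -232, 54] [190, 232, 487, -248, 54] [178, 233, 486, -260, 51] [187, 233, 486, -248, 61] [206, 233, 488, -230, 65] [183, 234, 485, -249, 67] [192, 234, 489, -247, 54] [200, 234, 490, -240, 54] [208, 234, 489, -229, 65] [180, 235, 485, -250, 69] [188, 235, 488, -248, 60] [196, 235, 490, -243, 55] [204, 235, 488, -231, 69] [179, 236, 485, -251, 71] [187, 236, 488, -248, 62] [195, 236, 491, -244, 55] [203, 236, 489, -231, 71] [
[... 442 characters left out ...]
178, 241, 488, -252, 72] [186, 241, 491, -249, 66] [194, 241, 495, -247, 54] [202, 241, 493, -233, 70] [210, 241, 498, -233, 55] [185, 242, 492, -249, 67] [203, 242, 494, -233, 71] [178, 243, 490, -253, 73] [186, 243, 493, -249, 66] [203, 243, 495, -233, 71] [179, 244, 491, -252, 72] [187, 244, 494, -249, 64] [206, 244, 496, -231, 71] [182, 245, 492, -250, 73] [190, 245, 497, -250, 58] [209, 245, 499, -231, 65] [185, 246, 495, -250, 68] [205, 246, 497, -232, 71] [182, 247, 494, -250, 73] [204, 247, 498, -233, 71] [180, 248, 495, -252, 73] [203, 248, 499, -234, 71] [179, 249, 495, -253, 73] [203, 249, 499, -234, 71] [180, 250, 496, -252, 74] [205, 250, 501, -233, 71] [182, 251, 497, -251, 74]
```

View pics/wrist6c.png

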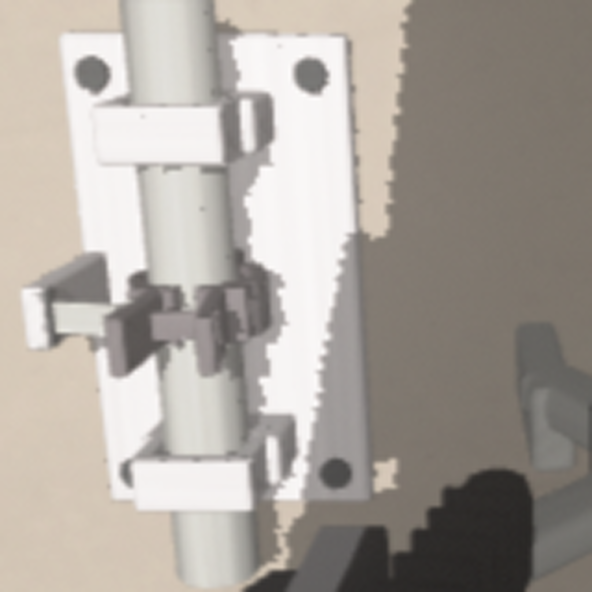

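The plate's fitted rectangle is 129.8 x 74.4 mm, as specified. Its centre is (0.4923, -0.2461) with x at -11.6°, and the ear tops fall where they should. Next I'll measure the jaw tips in the same view.

Run:
```python
from h import *
m=np.load('pics/wrist6m.npy',allow_pickle=True).item();C=cloud(m,np.load('pics/wrist6.npy'));o=get_obs();T=o['tool_pos'];print(T)
a=np.radians(-11.5);A=np.array([[np.cos(a),np.sin(a)],[-np.sin(a),np.cos(a)]])
D=(C-T);xy=D[...,:2]@A.T; Z=D[...,2]
k=(abs(xy[...,0])<.03)&(abs(xy[...,1])<.04)&(Z<-.05)&(Z>-.09)
Q=np.c_[xy[k],Z[k]]*1000
for s in(Q[Q[:,1]>0],Q[Q[:,1]<0]):
    l=s[s[:,2]<s[:,2].min()+8];print(len(s),s.min(0).round(1),s.max(0).round(1),l.mean(0).round(1),l.min(0).round(1),l.max(0).round(1))
# pins/pivot height
k=(abs(xy[...,0])<.03)&(abs(xy[...,1])<.012)&(Z<-.01)&(Z>-.06); Q=np.c_[xy[k],Z[k]]*1000;print(Q.mean(0).round(1),Q.min(0).round(1),Q.max(0).round(1))
O=np.array([.4923,-.2461]); k=abs(C[...,2]-.073)<.004; k&=np.hypot(C[...,0]-.49,C[...,1]+.24)<.04
e=(C[k][:,:2]-O)@A.T*1000
for s in(e[e[:,1]>5],e[e[:,1]<5]): print('ear',len(s),s.mean(0).round(1),s.min(0).round(1),s.max(0).round(1))
for off in ([0,.005],[0,0]): print(O+A.T@np.array(off))
cv2.imwrite('pics/w6j.png',cv2.resize(cv2.imread('pics/wrist6.png')[220:330,240:400],None,fx=5,fy=5))
```

```text
[ 0.49981047 -0.13536744  0.21300579]
258 [ -8.5   8.7 -83.3] [  3.8  23.  -50.1] [ -6.4  20.1 -79. ] [ -8.5  15.3 -83.3] [  2.7  23.  -75.4]
255 [ -8.7 -20.  -83.2] [  4.4  -5.1 -50.1] [ -6.3 -16.9 -79.3] [ -8.4 -20.  -83.2] [  3.1 -12.3 -75.5]
[ -3.1  -1.  -27.4] [-10.2 -12.  -59.9] [  8.4  12.  -10. ]
ear 92 [-0.3 14.9] [-7.2 12.3] [ 6.9 17.2]
ear 111 [-0.7 -4.2] [-7.3 -8.1] [ 7.1 -2.2]
[ 0.49329684 -0.24120038]
[ 0.4923 -0.2461]
```

View pics/w6j.png

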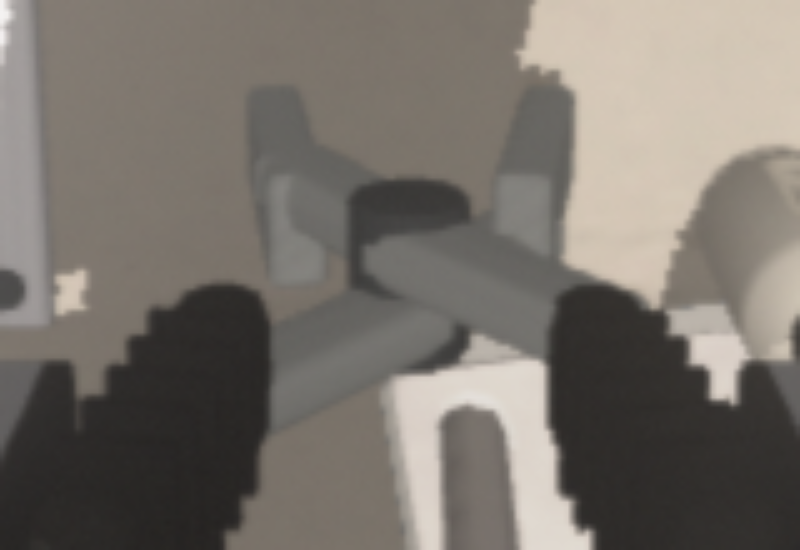

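```bash
python3 -m crank '[[[-0.001,-0.025,0,0],[-0.002,-0.05,0,0],[-0.004,-0.075,0,0],[-0.005,-0.1,0,0],[-0.0055,-0.1075,0,0]]]' 0.67;python3 -m crank '[[[0,0,-0.01,0],[0,0,-0.02,0],[0,0,-0.03,0],[0,0,-0.03,0],[0,0,-0.03,0]]]'; python3 -m crank '[[[0,0,0,0],[0,0,0,0],[0,0,0,0]]]';python3 s.py
cat > look.py <<'E'
from h import *
import sys
tag=sys.argv[1]
m=camera_model('wrist');T=get_obs()['tool_pos'];p,d=get_image('wrist');s,ds=get_image('side')
cv2.imwrite(f'pics/{tag}w.png',cv2.resize(p[200:340,230:410,::-1],None,fx=4,fy=4,interpolation=cv2.INTER_CUBIC))
cv2.imwrite(f'pics/{tag}s.png',cv2.resize(s[190:280,300:420,::-1],None,fx=6,fy=6,interpolation=cv2.INTER_CUBIC))
a=np.radians(-11.5);A=np.array([[np.cos(a),np.sin(a)],[-np.sin(a),np.cos(a)]]);O=np.array([.4923,-.2461])
for n,mm,dd in(('w',m,d),('s',camera_model('side'),ds)):
    C=cloud(mm,dd);xy=(C[...,:2]-O)@A.T*1000;Z=C[...,2]*1000
    np.save(f'pics/{tag}{n}.npy',np.dstack([xy,Z]))
print('tool in clamp',((T[:2]-O)@A.T*1000).round(1),T[2].round(4))
E
python3 look.py a
```

```text
t: 6.97
tool_pos: [0.4943, -0.2458, 0.2133]
tool_rot: [0.158, 1.565, -0.16]
contact_force: [0.2, 0.8, -1.3]
opening: 0.0572
t: 7.38
tool_pos: [0.4943, -0.2414, 0.1814]
tool_rot: [0.157, 1.568, -0.154]
contact_force: [0.2, -0.6, -2.1]
opening: 0.0575
t: 7.63
tool_pos: [0.4954, -0.2428, 0.1841]
tool_rot: [0.156, 1.564, -0.156]
contact_force: [0.5, -0.0, -1.5]
opening: 0.0573
7.6333 [ 0.4954 -0.2428  0.1841] yaw y 78.62 F [ 0.5 -0.  -1.5] op 0.0573 tilt [-1.    -0.     0.001]
tool in clamp [2.4 3.8] 0.1841
```

View pics/aw.png

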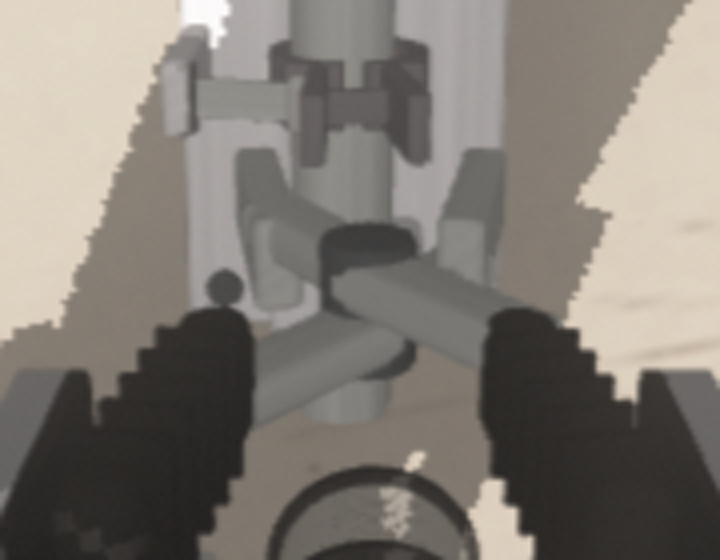

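View pics/as.png

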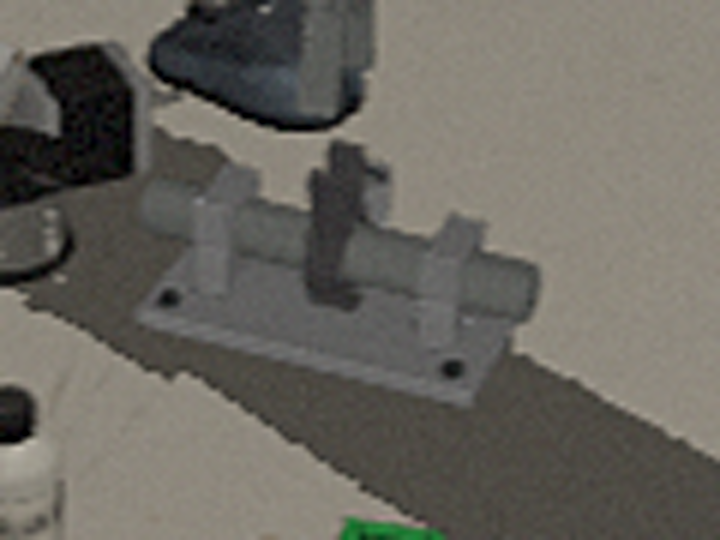

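```bash
cat > jaws.py <<'E'
import numpy as np,sys
Q=np.load(f'pics/{sys.argv[1]}w.npy'); lo=float(sys.argv[2]); 
k=(abs(Q[...,0])<16)&(abs(Q[...,1]-4)<32)&(Q[...,2]>lo)&(Q[...,2]<lo+40)
P=Q[k]
for s in (P[P[:,1]>9],P[P[:,1]<1]):
    for z in range(int(lo),int(lo+40),6):
        l=s[(s[:,2]>=z)&(s[:,2]<z+6)]
        if len(l)>4: print(z,len(l),'min',l.min(0).round(1),'max',l.max(0).round(1))
    print()
E
python3 jaws.py a 84; python3 jaws.py a 64
```

```text
102 27 min [ -6.2  21.  102.3] max [  6.   27.  107.9]
108 40 min [ -6.   19.2 108.1] max [  2.   26.7 113.8]
114 50 min [ -6.3  18.9 114.1] max [  6.   25.7 119.7]
120 38 min [ -6.   17.5 120.5] max [  6.3  24.5 124. ]

102 26 min [ -6.  -16.6 102.9] max [ -2.9  -9.1 108. ]
108 47 min [ -6.  -15.7 108. ] max [  6.3  -8.8 114. ]
114 37 min [ -6.1 -14.4 114.3] max [  6.6  -7.9 119.9]
120 27 min [ -5.9 -13.9 120.1] max [ -1.7  -6.5 123.8]

64 48 min [-7.5 11.1 64. ] max [ 6.2 16.9 69.9]
70 100 min [-7.4 12.3 70. ] max [ 6.6 16.2 72.9]
100 8 min [ -5.9  21.2 102.3] max [ -5.3  27.  103.8]

64 10 min [-7.4 -7.  64.2] max [-6.8 -3.2 69.4]
70 113 min [-7.5 -6.9 70. ] max [ 6.5 -3.1 75. ]
100 9 min [ -5.7 -16.6 102.9] max [ -2.9 -10.  103.8]
```

```bash
python3 -m crank '[[[0,0,-0.012,0],[0,0,-0.024,0],[0,0,-0.034,0],[0,0,-0.04,0],[0,0,-0.04,0]]]';python3 -m crank '[[[0,0,0,0],[0,0,0,0],[0,0,0,0],[0,0,0,0]]]';python3 s.py;python3 look.py b; python3 jaws.py b 54
```

```text
t: 8.15
tool_pos: [0.4935, -0.2422, 0.1402]
tool_rot: [0.158, 1.57, -0.155]
contact_force: [-0.2, -0.6, -1.5]
opening: 0.057
t: 8.48
tool_pos: [0.4954, -0.2431, 0.1441]
tool_rot: [0.156, 1.564, -0.157]
contact_force: [-0.6, -0.3, -1.7]
opening: 0.0576
8.4833 [ 0.4954 -0.2431  0.1441] yaw y 78.59 F [-0.6 -0.3 -1.7] op 0.0576 tilt [-1.    -0.     0.001]
tool in clamp [2.5 3.5] 0.1441
54 46 min [-7.5  9.3 54.1] max [ 6.3 14.5 60. ]
60 64 min [-7.4 10.5 60. ] max [ 5.7 26.5 66. ]
66 216 min [-7.4 11.6 66. ] max [ 6.3 26.7 72. ]
72 62 min [-6.5 12.9 72. ] max [ 6.5 25.5 77.8]
78 45 min [-6.4 17.1 78.6] max [ 6.2 24.2 84. ]
84 50 min [-6.2 14.  84. ] max [ 2.3 23.8 89.9]
90 52 min [-6.2 12.1 90. ] max [ 6.5 23.3 94. ]

54 75 min [-7.5 -9.  54. ] max [ 5.2  0.6 59.9]
60 32 min [ -7.5 -17.   60.5] max [ 3.4 -2.7 66. ]
66 80 min [ -7.5 -16.   66.1] max [ 6.3 -2.9 72. ]
72 109 min [ -7.1 -15.5  72. ] max [ 6.7 -2.9 77.9]
78 40 min [ -6.  -14.5  78.1] max [ 4.2 -6.7 83.8]
84 43 min [ -6.  -13.4  84.2] max [ 6.6 -5.3 89.8]
90 61 min [ -6.  -13.4  90. ] max [ 6.7 -2.9 93.9]
```

View pics/bw.png

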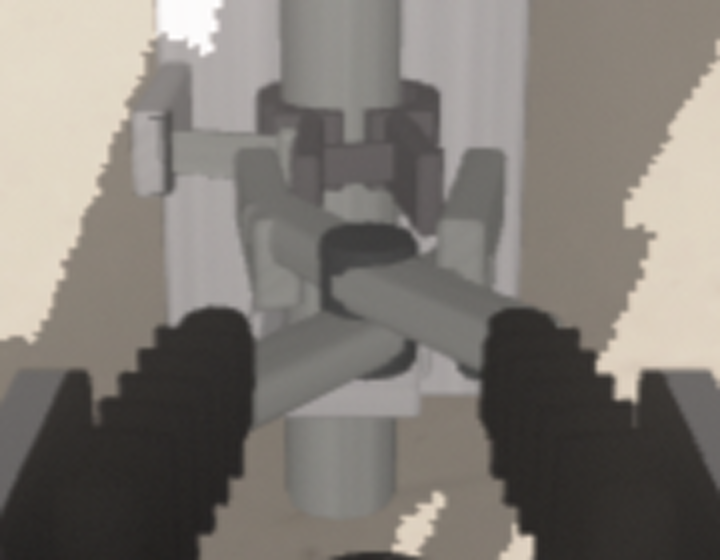

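View pics/bs.png

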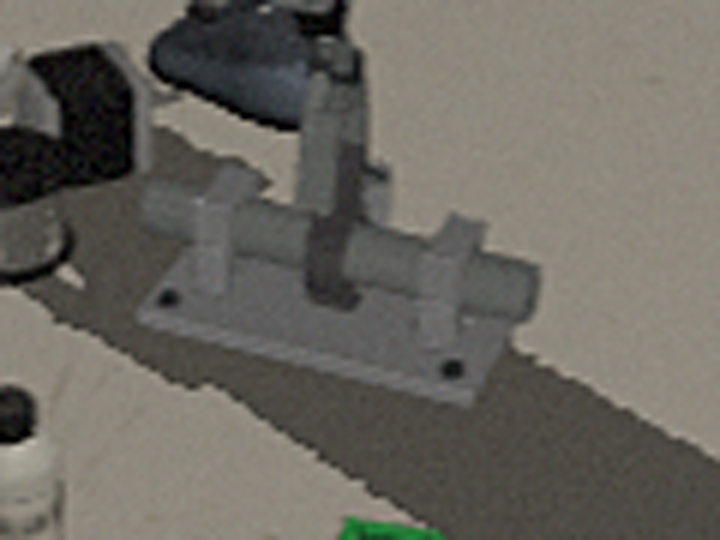

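Jaws are astride the ears with tips about 62 mm up, 3 mm clear each side. I'll close to near contact and check how far the tips sink.

```bash
python3 -m crank '[[[0,0,0,0],[0,0,0,0],[0,0,0,0],[0,0,0,0]]]' 0.61 22;python3 s.py;python3 look.py c; python3 jaws.py c 54
```

```text
t: 8.92
tool_pos: [0.4953, -0.2434, 0.144]
tool_rot: [0.156, 1.564, -0.157]
contact_force: [-0.9, -1.5, 1.2]
opening: 0.0525
8.9167 [ 0.4953 -0.2434  0.144 ] yaw y 78.59 F [-0.9 -1.5  1.2] op 0.0525 tilt [-1.    -0.001  0.001]
tool in clamp [2.4 3.3] 0.144
54 54 min [-7.6  9.1 54.1] max [ 5.8 25.1 60. ]
60 90 min [-7.3 10.3 60. ] max [ 6.9 25.  66. ]
66 171 min [-7.5 11.4 66. ] max [ 6.3 23.3 72. ]
72 53 min [-6.6 12.5 72. ] max [ 5.8 23.3 77.8]
78 37 min [-6.2 15.6 78.1] max [-4.8 21.9 84. ]
84 54 min [-6.3 12.  85.1] max [ 5.7 22.  89.9]
90 42 min [-6.1 11.9 90.1] max [ 6.8 21.9 93.9]

54 74 min [ -7.3 -12.8  54. ] max [ 3.3  1.  59.9]
60 53 min [ -7.5 -15.5  60. ] max [ 1.8 -2.8 65.9]
66 70 min [ -7.4 -14.2  66.2] max [ 0.9 -2.7 72. ]
72 87 min [ -7.  -13.9  72.1] max [ 5.8 -3.1 77.8]
78 36 min [ -6.3 -13.4  78.1] max [-4.8 -6.5 83.9]
84 56 min [ -6.4 -12.6  84.1] max [ 6.7 -3.2 90. ]
90 50 min [ -6.6 -12.5  90.1] max [-0.7  0.4 94. ]
```

View pics/cw.png

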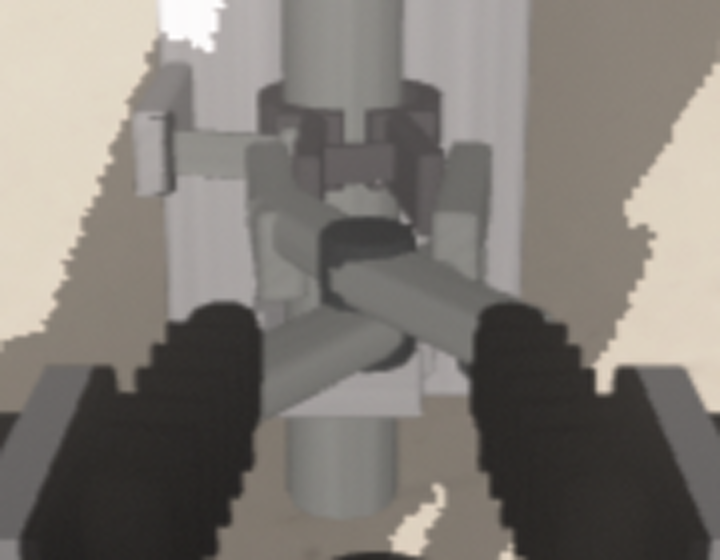

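```bash
cat > tip.py <<'E'
import numpy as np,sys
Q=np.load(f'pics/{sys.argv[1]}w.npy')
for lo,hi in((19.5,30),(18,30),(-18,-10),(-18,-11.5)):
    k=(abs(Q[...,0]+2)<9)&(Q[...,1]>lo)&(Q[...,1]<hi)&(Q[...,2]>51.5)&(Q[...,2]<80); z=np.sort(Q[k][:,2]); print((lo,hi),z[:6].round(1))
E
python3 tip.py b;python3 tip.py c
```

```text
(19.5, 30) [63.3 63.5 63.7 63.7 63.9 63.9]
(18, 30) [63.3 63.5 63.7 63.7 63.9 63.9]
(-18, -10) [51.7 52.  52.2 52.3 52.3 61.8]
(-18, -11.5) [51.7 61.8 62.7 62.9 63.2 63.2]
(19.5, 30) [59.3 59.4 59.4 60.  60.5 60.5]
(18, 30) [59.3 59.4 59.4 59.6 60.  60.3]
(-18, -10) [59.4 59.4 59.9 60.1 60.2 60.3]
(-18, -11.5) [59.4 60.2 60.3 60.5 60.6 60.8]
```

```bash
python3 -m crank '[[[0,0,0.001,0],[0,0,0.002,0],[0,0,0.002,0]]]' 0.59;python3 s.py; python3 -m crank '[[[0,0,0.001,0],[0,-0.001,0.001,0],[0,-0.001,0.001,0]]]' 0.57;python3 s.py;python3 look.py d; python3 tip.py d; python3 jaws.py d 54 |grep -E "^(60|66|72)"
```

```text
t: 9.27
tool_pos: [0.4945, -0.2432, 0.1446]
tool_rot: [0.156, 1.566, -0.157]
contact_force: [0.9, -3.8, -2.1]
opening: 0.0505
9.2667 [ 0.4945 -0.2432  0.1446] yaw y 78.58 F [ 0.9 -3.8 -2.1] op 0.0505 tilt [-1.    -0.001 -0.001]
t: 9.52
tool_pos: [0.4946, -0.2437, 0.1456]
tool_rot: [0.157, 1.566, -0.156]
contact_force: [-1.1, -2.7, -4.0]
opening: 0.0485
9.5167 [ 0.4946 -0.2437  0.1456] yaw y 78.58 F [-1.1 -2.7 -4. ] op 0.0485 tilt [-1.     0.001 -0.001]
tool in clamp [1.8 2.8] 0.1456
(19.5, 30) [59.3 60.4 60.7 60.7 61.9 62.8]
(18, 30) [59.3 60.4 60.7 60.7 61.1 61.6]
(-18, -10) [52.  52.7 59.9 60.  60.  60.5]
(-18, -11.5) [60.  60.5 60.9 61.5 61.8 62.7]
60 77 min [-7.7  9.3 60.3] max [ 5.7 22.4 65.9]
66 151 min [-7.3  9.8 66. ] max [ 6.7 22.4 72. ]
72 63 min [-7.3 11.  72. ] max [ 4.6 21.8 78. ]
60 41 min [ -7.5 -14.5  60. ] max [-5.4 -3.1 66. ]
66 53 min [ -7.5 -14.   66.1] max [-1.  -3.  71.9]
72 88 min [ -7.3 -13.6  72. ] max [-0.7 -2.9 77.9]
```

View pics/dw.png

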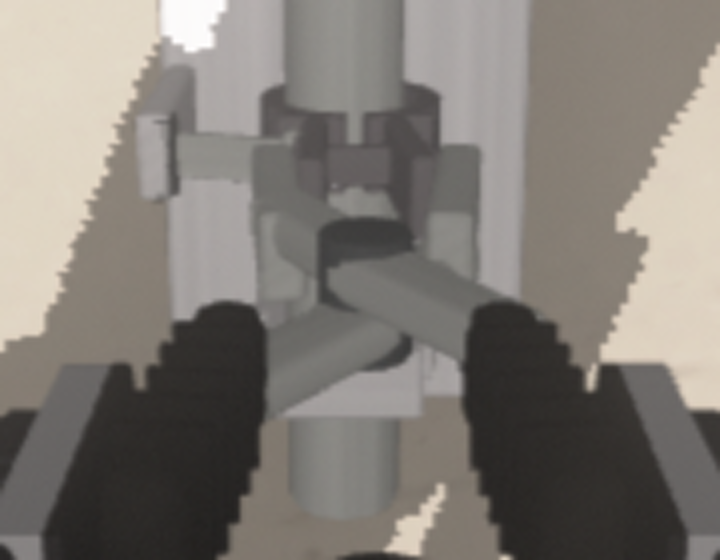

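```bash
python3 -m crank '[[[0,-0.001,0.0005,0],[0,-0.001,0.0005,0],[0,-0.001,0.0005,0]]]' 0.55;python3 s.py; python3 -m crank '[[[0,-0.001,0.0005,0],[0,-0.001,0.0005,0],[0,-0.001,0.0005,0]]]' 0.535;python3 s.py;python3 look.py e; python3 tip.py e; python3 jaws.py e 54 |grep -E "^(60|66|72)"
```

```text
t: 9.87
tool_pos: [0.4949, -0.2446, 0.1465]
tool_rot: [0.157, 1.566, -0.156]
contact_force: [-1.0, -1.9, -4.0]
opening: 0.0471
9.8667 [ 0.4949 -0.2446  0.1465] yaw y 78.59 F [-1.  -1.9 -4. ] op 0.0471 tilt [-1.     0.001 -0.001]
t: 10.12
tool_pos: [0.4951, -0.2455, 0.1473]
tool_rot: [0.157, 1.565, -0.156]
contact_force: [0.2, -0.5, -2.9]
opening: 0.046
10.1167 [ 0.4951 -0.2455  0.1473] yaw y 78.59 F [ 0.2 -0.5 -2.9] op 0.046 tilt [-1.     0.001 -0.   ]
tool in clamp [2.6 1.2] 0.1473
(19.5, 30) [59.7 62.  62.2 64.8 66.5 68.3]
(18, 30) [59.7 60.7 61.5 62.  62.2 62.5]
(-18, -10) [59.8 60.2 60.5 60.6 61.4 61.7]
(-18, -11.5) [59.8 60.2 60.5 61.7 62.2 62.3]
60 40 min [-7.4  9.5 60. ] max [-5.5 20.2 65.9]
66 100 min [-7.4  9.3 66.1] max [ 6.4 19.9 72. ]
72 74 min [-7.4  9.3 72. ] max [ 5.5 19.4 77.1]
60 44 min [ -7.4 -14.1  60.1] max [-5.4 -2.8 66. ]
66 63 min [ -7.6 -13.6  66.1] max [ 0.5 -2.7 72. ]
72 84 min [ -6.8 -13.4  72. ] max [-0.2 -2.7 77.9]
```

View pics/ew.png

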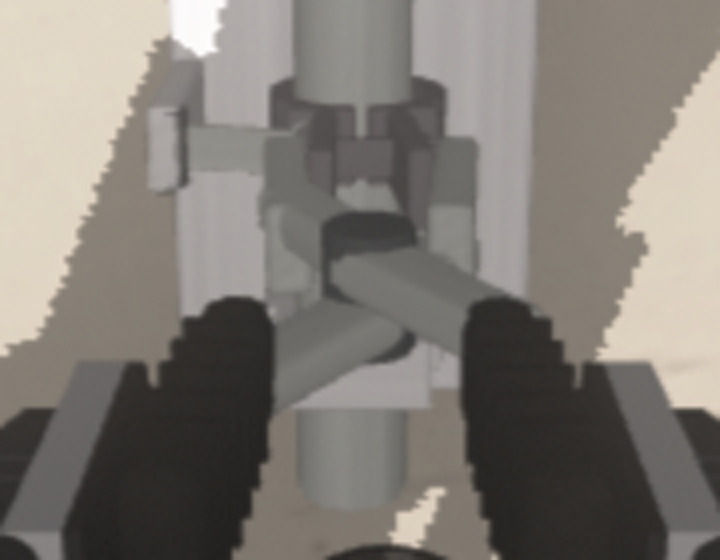

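```bash
python3 -m crank '[[[0,-0.001,0.0005,0],[0,-0.001,0.0005,0],[0,-0.001,0.0005,0]]]' 0.515;python3 s.py; python3 -m crank '[[[0,-0.0005,0.0005,0],[0,-0.0005,0.0005,0],[0,-0.0005,0.0005,0]]]' 0.505;python3 s.py;python3 look.py f; python3 tip.py f; python3 jaws.py f 54 |grep -E "^(60|66|72)"
```

```text
t: 10.47
tool_pos: [0.4953, -0.2466, 0.1482]
tool_rot: [0.157, 1.565, -0.156]
contact_force: [-0.3, 1.8, -0.8]
opening: 0.0443
10.4667 [ 0.4953 -0.2466  0.1482] yaw y 78.59 F [-0.3  1.8 -0.8] op 0.0443 tilt [-1.     0.001  0.001]
t: 10.72
tool_pos: [0.4952, -0.2473, 0.1486]
tool_rot: [0.156, 1.565, -0.156]
contact_force: [1.0, 2.0, -0.5]
opening: 0.0431
10.7167 [ 0.4952 -0.2473  0.1486] yaw y 78.59 F [ 1.   2.  -0.5] op 0.0431 tilt [-1.  0.  0.]
tool in clamp [ 3.1 -0.6] 0.1486
(19.5, 30) []
(18, 30) [62.4 64.2 67.1]
(-18, -10) [52.6 53.6 53.8 54.1 54.6 60.5]
(-18, -11.5) [60.5 61.7 61.7 62.2 62.3 64. ]
60 32 min [-7.3  9.1 60.7] max [-4.8 18.4 65.9]
66 55 min [-7.5  9.4 66.3] max [ 6.7 18.1 71.9]
72 59 min [-6.4  9.4 72. ] max [ 5.1 17.6 77.8]
60 46 min [ -7.4 -14.8  60.4] max [-4.8 -2.8 66. ]
66 62 min [ -7.5 -14.5  66.1] max [ 0.8 -2.7 71.9]
72 98 min [ -7.3 -14.2  72. ] max [ 1.  -2.7 77.4]
```

```bash
python3 -m crank '[[[0,0.0005,0,0],[0,0.0005,0,0],[0,0.0005,0,0]]]' 0.495;python3 s.py; python3 -m crank '[[[0,0,0,0],[0,0,0,0],[0,0,0,0]]]' 0.485;python3 s.py;python3 look.py g; python3 tip.py g; python3 jaws.py g 54 |grep -E "^(60|66|72)"
```

```text
t: 11.07
tool_pos: [0.4948, -0.2472, 0.1481]
tool_rot: [0.156, 1.565, -0.157]
contact_force: [0.7, 0.1, -1.5]
opening: 0.0423
11.0667 [ 0.4948 -0.2472  0.1481] yaw y 78.59 F [ 0.7  0.1 -1.5] op 0.0423 tilt [-1.    -0.001 -0.   ]
t: 11.32
tool_pos: [0.4949, -0.247, 0.1482]
tool_rot: [0.156, 1.565, -0.157]
contact_force: [-0.2, -0.2, -2.6]
opening: 0.0416
11.3167 [ 0.4949 -0.247   0.1482] yaw y 78.58 F [-0.2 -0.2 -2.6] op 0.0416 tilt [-1. -0. -0.]
tool in clamp [ 2.8 -0.4] 0.1482
(19.5, 30) []
(18, 30) []
(-18, -10) [51.7 51.8 52.9 53.1 53.1 53.3]
(-18, -11.5) [51.7 51.8 52.9 53.1 53.1 53.4]
60 28 min [-6.  10.5 60.1] max [-4.6 17.3 65.9]
66 27 min [-5.9 10.3 66. ] max [-4.5 16.9 71.9]
72 29 min [-6. 10. 72.] max [-4.8 16.6 77.9]
60 45 min [ -7.5 -14.5  60.1] max [-4.6 -3.2 65.9]
66 62 min [ -7.4 -14.1  66.2] max [ 0.7 -3.1 72. ]
72 87 min [ -6.9 -13.6  72. ] max [ 0.3 -3.1 77.8]
```

```bash
python3 -m crank '[[[0,-0.0005,0.0005,0],[0,-0.0005,0.0005,0],[0,-0.0005,0.0005,0]]]' 0.475;python3 s.py; python3 -m crank '[[[0,-0.0005,0,0],[0,-0.0005,0,0],[0,-0.0005,0,0]]]' 0.465;python3 s.py;python3 look.py i; python3 tip.py i; python3 jaws.py i 54 |grep -E "^(60|66|72)"
```

```text
t: 11.67
tool_pos: [0.495, -0.2475, 0.1489]
tool_rot: [0.156, 1.565, -0.157]
contact_force: [-0.7, 0.0, -2.2]
opening: 0.0408
11.6667 [ 0.495  -0.2475  0.1489] yaw y 78.58 F [-0.7  0.  -2.2] op 0.0408 tilt [-1. -0.  0.]
t: 11.92
tool_pos: [0.495, -0.2479, 0.1488]
tool_rot: [0.156, 1.565, -0.156]
contact_force: [0.1, -0.4, -1.6]
opening: 0.0401
11.9167 [ 0.495  -0.2479  0.1488] yaw y 78.59 F [ 0.1 -0.4 -1.6] op 0.0401 tilt [-1. -0. -0.]
tool in clamp [ 3.  -1.3] 0.1488
(19.5, 30) []
(18, 30) []
(-18, -10) [51.6 51.7 51.9 52.2 52.5 52.5]
(-18, -11.5) [51.6 51.7 52.5 52.5 52.8 53. ]
60 25 min [-5.8  9.1 60.1] max [-4.2 15.9 65.6]
66 28 min [-5.7  9.  66.2] max [-4.  15.4 71.8]
72 27 min [-5.8  9.3 72.2] max [-4.9 15.  77.2]
60 45 min [ -7.4 -14.9  60. ] max [-3.9 -2.8 66. ]
66 70 min [ -7.6 -14.4  66.1] max [ 1.4 -2.7 72. ]
72 97 min [ -7.2 -14.1  72.1] max [ 1.7 -2.7 78. ]
```

View pics/iw.png

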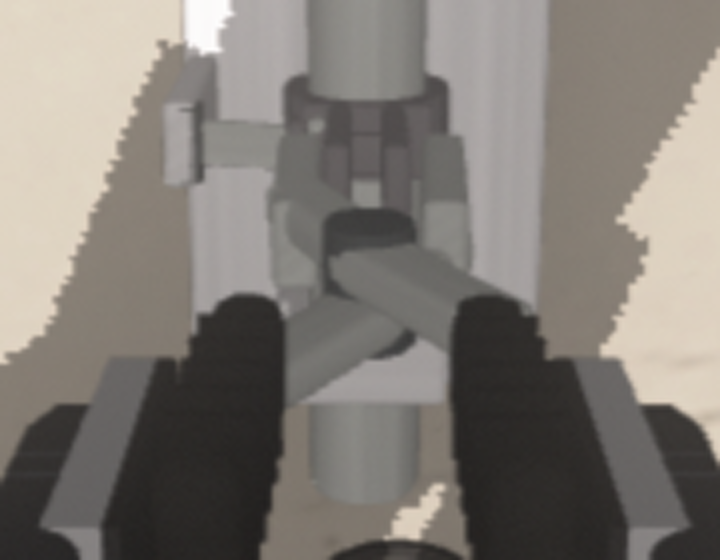

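View pics/is.png

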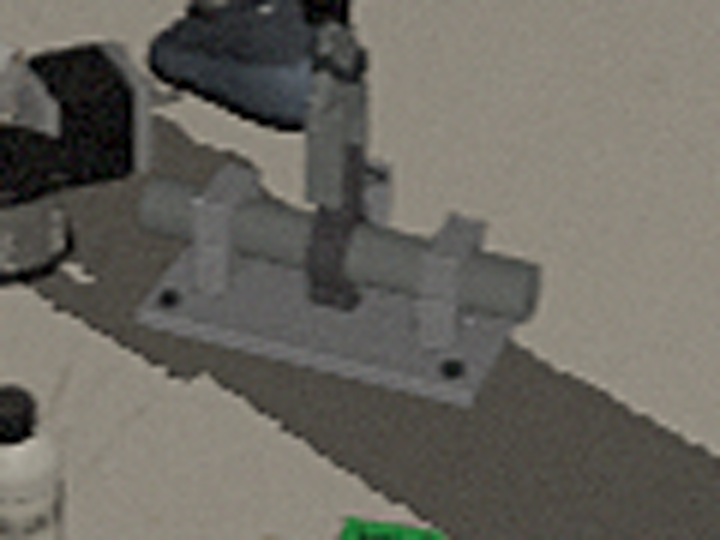

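```bash
cat > ear.py <<'E'
import numpy as np,sys
for t in sys.argv[1:]:
    Q=np.load(f'pics/{t}w.npy'); 
    for z0 in (62,66,69):
        k=(Q[...,0]<7.5)&(Q[...,0]>-9)&(abs(Q[...,1])<20)&(Q[...,2]>z0)&(Q[...,2]<z0+4)
        P=Q[k]; s=P[P[:,1]>0]; f=P[P[:,1]<0]; s=np.sort(s[:,1]);f=np.sort(f[:,1]);print(t,z0,'moving inner',s[:5].round(1),'fixed inner',f[-4:].round(1))
E
python3 ear.py e f g i
```

```text
e 62 moving inner [8.3 8.3 8.3 8.3 8.3] fixed inner [-4.2 -3.5 -2.9 -2.8]
e 66 moving inner [8.2 8.2 8.3 8.3 8.3] fixed inner [-3.4 -3.4 -2.8 -2.8]
e 69 moving inner [8.8 8.8 8.8 8.8 8.8] fixed inner [-2.7 -2.7 -2.7 -2.7]
f 62 moving inner [5.8 5.8 5.8 5.8 5.9] fixed inner [-3.5 -3.5 -2.8 -2.8]
f 66 moving inner [6.3 6.3 6.3 6.3 6.3] fixed inner [-3.4 -3.4 -2.8 -2.7]
f 69 moving inner [6.3 6.3 6.3 6.3 6.3] fixed inner [-2.7 -2.7 -2.7 -2.7]
g 62 moving inner [2.7 2.7 3.3 3.4 4. ] fixed inner [-3.9 -3.9 -3.2 -3.2]
g 66 moving inner [2.6 2.7 3.3 3.3 3.9] fixed inner [-3.8 -3.8 -3.2 -3.1]
g 69 moving inner [2.6 2.6 2.6 2.6 2.6] fixed inner [-3.1 -3.1 -3.1 -3.1]
i 62 moving inner [2.5 2.5 3.2 3.2 3.8] fixed inner [-4.1 -3.4 -2.8 -2.8]
i 66 moving inner [2.4 2.5 3.1 3.1 3.7] fixed inner [-3.4 -3.4 -2.8 -2.7]
i 69 moving inner [2.4 2.4 2.4 2.4 2.4] fixed inner [-2.7 -2.7 -2.7 -2.7]
```

The moving ear jumped shut between looks f and g: inner gap 9 → 5.5 mm, where latched is 5.5 mm. I'll stop squeezing, open the jaws and verify.

```bash
python3 -m crank '[[[0,0,0,0],[0,0,0,0],[0,0,0,0]]]' 0.56;python3 -m crank '[[[0,0.001,0,0],[0,0.001,0,0],[0,0.001,0,0],[0,0.001,0,0]]]' 0.65 20;python3 s.py;python3 look.py k; python3 tip.py k; python3 ear.py k; python3 jaws.py k 54 |grep -E "^(60|66|72)"
```

```text
t: 12.27
tool_pos: [0.495, -0.2479, 0.1488]
tool_rot: [0.156, 1.565, -0.156]
contact_force: [-0.1, -0.6, -1.2]
opening: 0.0476
t: 12.6
tool_pos: [0.495, -0.2469, 0.1488]
tool_rot: [0.156, 1.565, -0.156]
contact_force: [-0.1, -0.1, -2.4]
opening: 0.0559
12.6 [ 0.495  -0.2469  0.1488] yaw y 78.59 F [-0.1 -0.1 -2.4] op 0.0559 tilt [-1. -0.  0.]
tool in clamp [ 2.8 -0.2] 0.1488
(19.5, 30) [67.1 67.8 67.9 68.1 68.3 68.3]
(18, 30) [67.1 67.8 67.9 68.1 68.2 68.3]
(-18, -10) [51.8 51.9 52.  52.3 52.5 52.5]
(-18, -11.5) [51.8 52.  52.5 52.5 52.5 52.6]
k 62 moving inner [2.9 3.5 4.2 4.2 4.8] fixed inner [-3.8 -3.7 -3.1 -3.1]
k 66 moving inner [2.8 2.8 3.5 3.5 4.1] fixed inner [-4.3 -3.7 -3.6 -3. ]
k 69 moving inner [2.8 2.8 2.8 2.8 2.8] fixed inner [-2.9 -2.9 -2.9 -2.9]
66 38 min [-5.9 15.6 66.8] max [ 6.1 22.7 71.9]
72 35 min [-5.8 14.7 72. ] max [ 6.6 22.  77.7]
60 18 min [ -7.4 -16.8  60.6] max [-5.2 -3.1 66. ]
66 84 min [ -7.4 -20.1  66.4] max [ 4.4 -3.  72. ]
72 137 min [ -7.4 -19.   72. ] max [ 7.1 -2.9 78. ]
```

View pics/kw.png

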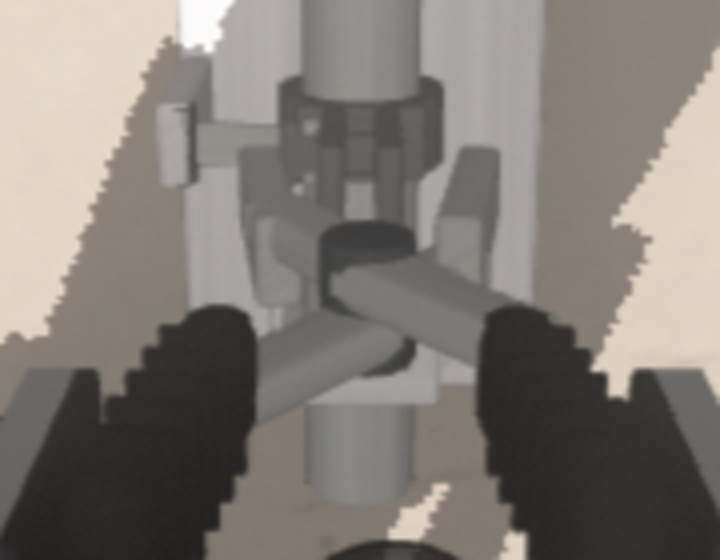

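The clamp stays shut with the jaws clear. I'll lift and go back to the stand.

```bash
python3 -m crank '[[[0,0,0.01,0],[0,0,0.025,0],[0,0,0.04,0],[0,0,0.055,0],[0,0,0.055,0]]]';python3 -m crank '[[[-0.015,0.02,0,0],[-0.03,0.05,0,0],[-0.045,0.08,0,0.5],[-0.06,0.11,0,1],[-0.065,0.14,0,1]]]';python3 -m crank '[[[0,0.03,0,0.5],[0,0.06,0,1],[0,0.09,0,1.5],[0.005,0.12,0,2],[0.01,0.15,0,2.5]]]';python3 -m crank '[[[0.01,0.03,0,0],[0.02,0.06,0,0],[0.03,0.0865,0,0],[0.0305,0.0865,0,0],[0.0305,0.0865,0,0]]]';python3 -m crank '[[[0,0,0,0],[0,0,0,0],[0,0,0,0]]]';python3 s.py
cat > st.py <<'E'
from h import *
import sys
tag=sys.argv[1]
m=camera_model('wrist');T=get_obs()['tool_pos'];p,d=get_image('wrist')
cv2.imwrite(f'pics/{tag}w.png',cv2.resize(p[160:310,230:410,::-1],None,fx=4,fy=4,interpolation=cv2.INTER_CUBIC))
a=np.radians(-7.85);A=np.array([[np.cos(a),np.sin(a)],[-np.sin(a),np.cos(a)]]);O=np.array([.4705,.1285])
C=cloud(m,d);xy=(C[...,:2]-O)@A.T*1000;Z=C[...,2]*1000;Q=np.dstack([xy,Z]);np.save(f'pics/{tag}w.npy',Q)
k=(abs(xy[...,0])<40)&(abs(xy[...,1])<58)&(abs(Z-6)<2.5);print('plate',cv2.minAreaRect(Q[k][:,:2].astype(np.float32)))
k=(abs(xy[...,0])<20)&(abs(xy[...,1])<40)&(abs(Z-46)<3);print('rim',cv2.minAreaRect(Q[k][:,:2].astype(np.float32)))
print('tool',((T[:2]-O)@A.T*1000).round(1),T[2])
k=(abs(xy[...,0])<20)&(abs(xy[...,1])<40)&(Z<T[2]*1000-60)&(Z>T[2]*1000-90);P=Q[k]
for s in (P[P[:,1]>8],P[P[:,1]<-4]):
    if len(s): print('jaw',s.min(0).round(1),s.max(0).round(1))
E
python3 st.py l
```

```text
t: 13.12
tool_pos: [0.4968, -0.2482, 0.2086]
tool_rot: [0.153, 1.559, -0.159]
contact_force: [1.5, -0.8, -1.0]
opening: 0.0551
t: 13.53
tool_pos: [0.4282, -0.1057, 0.2031]
tool_rot: [0.144, 1.567, -0.143]
contact_force: [1.6, 0.7, -1.7]
opening: 0.0554
t: 13.95
tool_pos: [0.4396, 0.0446, 0.2036]
tool_rot: [0.108, 1.568, -0.108]
contact_force: [0.4, -0.7, -1.1]
opening: 0.0553
t: 14.37
tool_pos: [0.4703, 0.1306, 0.2033]
tool_rot: [0.106, 1.569, -0.107]
contact_force: [-0.2, 0.3, -2.3]
opening: 0.0555
t: 14.62
tool_pos: [0.4703, 0.1287, 0.2037]
tool_rot: [0.109, 1.568, -0.11]
contact_force: [-0.4, -0.8, -1.2]
opening: 0.0551
14.6167 [0.4703 0.1287 0.2037] yaw y 82.0 F [-0.4 -0.8 -1.2] op 0.0551 tilt [-1. -0. -0.]
plate ((0.15241241455078125, -0.2448577880859375), (110.11001586914062, 74.44456481933594), 89.9517822265625)
rim ((0.16596221923828125, -0.2712898254394531), (67.97005462646484, 32.486907958984375), 89.5823745727539)
tool [-0.2  0.2] 0.20366902623227529
jaw [ -6.1  14.5 120.9] [  6.9  23.4 143.3]
jaw [ -6.3 -18.7 121.1] [  6.7  -9.  143.6]
```

View pics/lw.png

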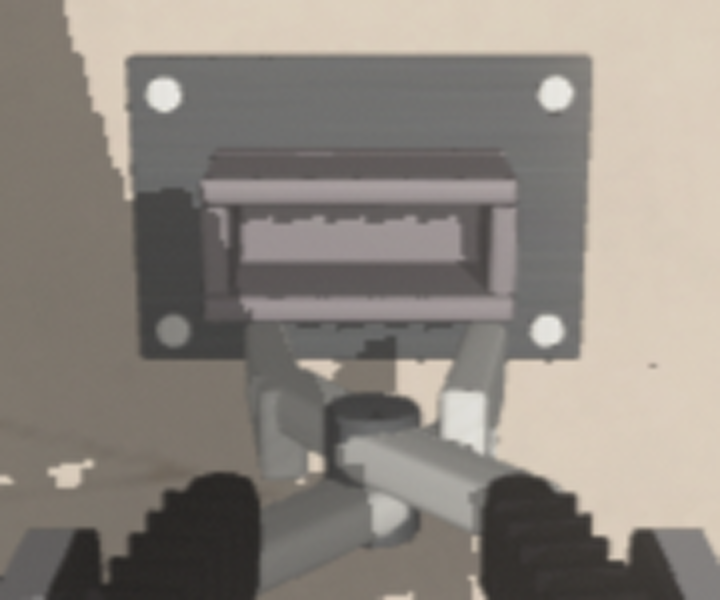

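```bash
python3 -m crank '[[[0,-0.0025,-0.02,0],[0,-0.0025,-0.04,0],[0,-0.0025,-0.06,0],[0,-0.0025,-0.065,0],[0,-0.0025,-0.065,0]]]';python3 -m crank '[[[0,0,0,0],[0,0,0,0]]]';python3 s.py;python3 st.py m
```

```text
t: 15.08
tool_pos: [0.469, 0.1264, 0.1369]
tool_rot: [0.109, 1.572, -0.11]
contact_force: [-0.4, 0.2, -1.7]
opening: 0.0558
t: 15.25
tool_pos: [0.4715, 0.127, 0.1405]
tool_rot: [0.109, 1.565, -0.108]
contact_force: [0.1, 0.2, -1.4]
opening: 0.0553
15.25 [0.4715 0.127  0.1405] yaw y 82.07 F [ 0.1  0.2 -1.4] op 0.0553 tilt [-1.     0.001  0.003]
plate ((0.00080108642578125, -0.24695205688476562), (110.3791275024414, 74.39203643798828), 89.92201232910156)
rim ((-0.2743806838989258, -0.2648048400878906), (32.0613899230957, 68.17875671386719), 0.498435914516449)
tool [ 1.2 -1.3] 0.14050384323996618
jaw [-5.  13.  56.9] [ 8.3 22.  80.5]
jaw [ -4.9 -20.1  56.5] [  8.4 -10.9  80.4]
```

View pics/mw.png

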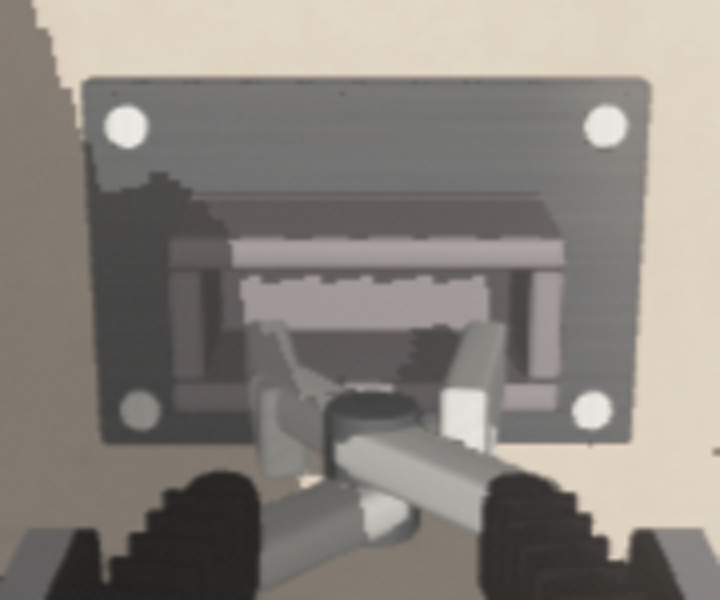

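```bash
python3 -m crank '[[[-0.001,-0.001,-0.006,0],[-0.001,-0.001,-0.014,0],[-0.001,-0.001,-0.022,0],[-0.001,-0.001,-0.03,0],[-0.001,-0.001,-0.03,0]]]';python3 s.py;python3 -m crank '[[[0,0,-0.004,0],[0,0,-0.008,0],[0,0,-0.012,0],[0,0,-0.012,0],[0,0,-0.012,0]]]';python3 s.py
```

```text
t: 15.72
tool_pos: [0.4677, 0.1259, 0.106]
tool_rot: [0.108, 1.573, -0.109]
contact_force: [-0.9, 0.0, -1.6]
opening: 0.0554
15.7167 [0.4677 0.1259 0.106 ] yaw y 82.09 F [-0.9  0.  -1.6] op 0.0554 tilt [-1.    -0.001 -0.004]
t: 16.13
tool_pos: [0.4704, 0.1262, 0.0978]
tool_rot: [0.109, 1.566, -0.108]
contact_force: [0.1, -0.4, 3.3]
opening: 0.0556
16.1333 [0.4704 0.1262 0.0978] yaw y 82.09 F [ 0.1 -0.4  3.3] op 0.0556 tilt [-1.     0.     0.002]
```

```bash
python3 -m crank '[[[0,0,0,0],[0,0,0,0],[0,0,0,0]]]' 0.69;python3 s.py; python3 -m crank '[[[0,0,0,0],[0,0,0,0],[0,0,0,0]]]' 0.73;python3 s.py;python3 -m crank '[[[0,0,0,0],[0,0,0,0],[0,0,0,0],[0,0,0,0],[0,0,0,0]]]' 1;python3 s.py;python3 st.py n
```

```text
t: 16.38
tool_pos: [0.469, 0.126, 0.0963]
tool_rot: [0.108, 1.569, -0.109]
contact_force: [-0.6, 0.2, -1.9]
opening: 0.0587
16.3833 [0.469  0.126  0.0963] yaw y 82.09 F [-0.6  0.2 -1.9] op 0.0587 tilt [-1.    -0.    -0.001]
t: 16.63
tool_pos: [0.4693, 0.1261, 0.0966]
tool_rot: [0.108, 1.568, -0.108]
contact_force: [-0.5, -0.2, -2.2]
opening: 0.0623
16.6333 [0.4693 0.1261 0.0966] yaw y 82.09 F [-0.5 -0.2 -2.2] op 0.0623 tilt [-1. -0. -0.]
t: 17.05
tool_pos: [0.4697, 0.1261, 0.097]
tool_rot: [0.108, 1.568, -0.108]
contact_force: [0.1, 0.5, -0.5]
opening: 0.0854
17.05 [0.4697 0.1261 0.097 ] yaw y 82.09 F [ 0.1  0.5 -0.5] op 0.0854 tilt [-1.  0.  0.]
plate ((0.1485443115234375, -0.2485809326171875), (75.32252502441406, 110.23971557617188), 0.01461909618228674)
rim ((-0.19888877868652344, -0.21566009521484375), (68.19104766845703, 32.48123550415039), 89.32269287109375)
tool [-0.5 -2.5] 0.09701766816458754
jaw [-20.   8.   7.] [11.  39.9 37. ]
jaw [-20.  -39.9   7. ] [10.8 -4.  37. ]
```

View pics/nw.png

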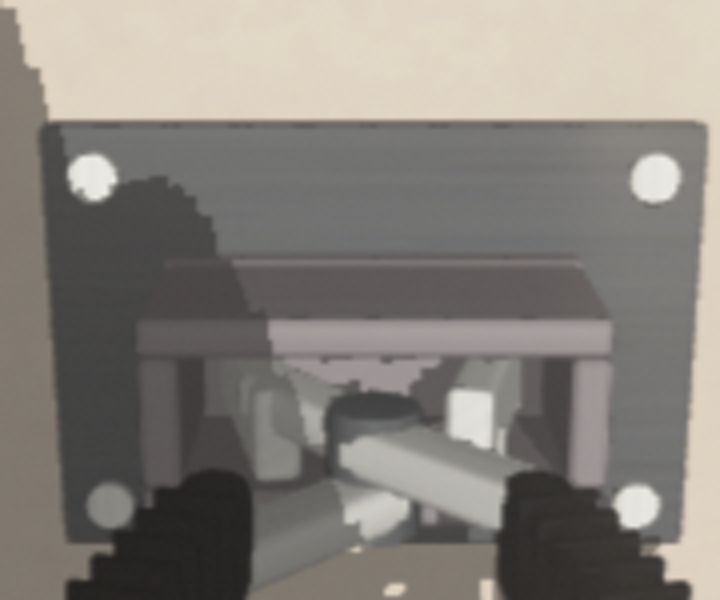

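Released, with the pliers standing in the pocket. I'll retreat straight up, back off a little, and check everything.

```bash
python3 -m crank '[[[0,0,0.015,0],[0,0,0.04,0],[0,0,0.07,0],[0,0,0.1,0],[0,0,0.13,0]]]';python3 -m crank '[[[0,0,0.01,0],[0,0,0.014,0],[0,0,0.014,0],[0,0,0.014,0],[0,0,0.014,0]]]';python3 s.py
python3 - <<'E'
from h import *
m=camera_model('wrist');T=get_obs()['tool_pos'];p,d=get_image('wrist');C=cloud(m,d);X,Y,Z=C[...,0],C[...,1],C[...,2]
cv2.imwrite('pics/fin_w.png',p[:,:,::-1])
near=(abs(X-.47)<.06)&(abs(Y-.13)<.06)
P=C[near&(Z>.105)&(Z<.14)];print('handles',cv2.minAreaRect((P[:,:2]*1000).astype(np.float32)),P[:,2].max())
P=C[near&(Z>.042)&(Z<.05)];print('rim',cv2.minAreaRect((P[:,:2]*1000).astype(np.float32)))
s,ds=get_image('side');cv2.imwrite('pics/fin_s.png',s[:,:,::-1])
m=camera_model('side');C=cloud(m,ds);C0=cloud(m,np.load('pics/side0.npy'))
for n,(x,y) in dict(bott=(.567,-.065),mouse=(.544,-.385),spool=(.63,-.27),motor=(.605,-.327)).items():
    r=[]
    for c in(C0,C):
        k=(np.hypot(c[...,0]-x,c[...,1]-y)<.06)&(c[...,2]>.015)&(c[...,2]<.09);r.append(np.median(c[k],0).round(4))
    print(n,*r)
E
```

```text
t: 17.52
tool_pos: [0.4692, 0.1261, 0.2281]
tool_rot: [0.108, 1.568, -0.108]
contact_force: [0.3, -0.0, 0.5]
opening: 0.0854
t: 17.93
tool_pos: [0.4684, 0.126, 0.2382]
tool_rot: [0.108, 1.572, -0.109]
contact_force: [0.5, 0.7, -0.1]
opening: 0.0855
17.9333 [0.4684 0.126  0.2382] yaw y 82.09 F [ 0.5  0.7 -0.1] op 0.0855 tilt [-1.    -0.001 -0.004]
handles ((470.5345153808594, 127.79974365234375), (62.77589797973633, 17.101579666137695), 81.93750762939453) 0.12697857066030427
rim ((470.4923095703125, 128.23817443847656), (68.0847396850586, 32.049564361572266), 82.17716217041016)
bott [ 0.5663 -0.0608  0.0485] [ 0.5664 -0.0609  0.0493]
mouse [ 0.5438 -0.3936  0.0263] [ 0.5111 -0.3944  0.0195]
spool [ 0.6113 -0.277   0.0367] [ 0.6199 -0.2561  0.0367]
motor [ 0.6051 -0.3203  0.0382] [ 0.6263 -0.2824  0.0369]
```

View pics/fin_s.png

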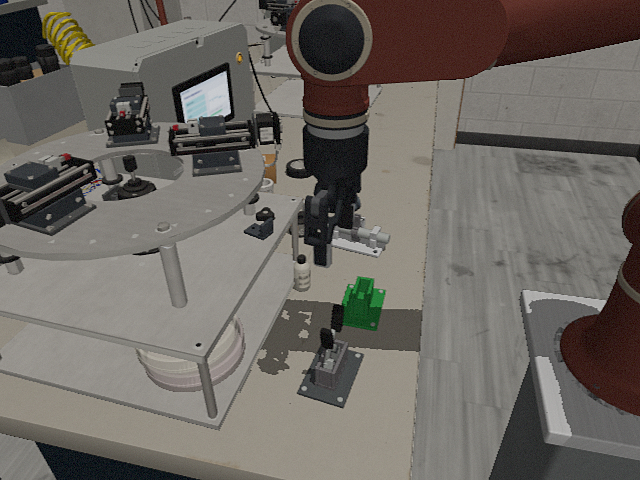

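View pics/fin_w.png

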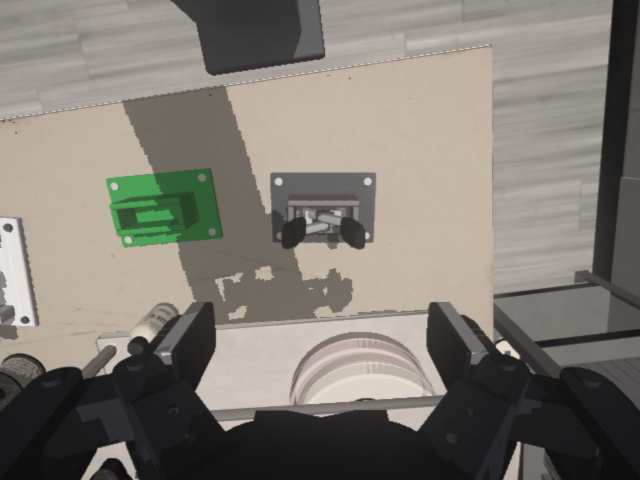

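The pliers are home, with handles 0.4 mm from the pocket centre and tops at 127 mm. The side view of the clamp and bystanders is blocked by the arm, so I'll back off and recheck.

```bash
python3 -m crank '[[[-0.02,0.035,0,0],[-0.04,0.07,0,0],[-0.06,0.105,0,0],[-0.08,0.14,0,0],[-0.1,0.175,0,0]]]';python3 -m crank '[[[0,0,0,0],[0,0,0,0],[0,0,0,0],[0,0,0,0],[0,0,0,0]]]';python3 s.py
python3 - <<'E'
from h import *
for v in('side','scene'):
    s,ds=get_image(v);cv2.imwrite(f'pics/z_{v}.png',s[:,:,::-1])
    m=camera_model(v);C=cloud(m,ds);C0=cloud(m,np.load(f'pics/{v}0.npy'))
    for n,(x,y,rr) in dict(bott=(.567,-.065,.04),mouse=(.544,-.385,.05),spool=(.63,-.27,.035),motor=(.605,-.327,.035)).items():
        r=[]
        for c in(C0,C):
            k=(np.hypot(c[...,0]-x,c[...,1]-y)<rr)&(c[...,2]>.015)&(c[...,2]<.09);r+=[k.sum(),np.median(c[k],0).round(4)]
        print(v,n,*r)
    a=np.radians(-11.5);A=np.array([[np.cos(a),np.sin(a)],[-np.sin(a),np.cos(a)]]);O=np.array([.4923,-.2461])
    for c in(C0,C):
        q=(c[...,:2]-O)@A.T*1000;k=(abs(q[...,0])<9)&(abs(q[...,1])<25)&(c[...,2]>.064)&(c[...,2]<.08);Y=np.sort(q[k][:,1]);print('ears y',Y[::max(1,len(Y)//12)].round(0))
    P=C[(np.hypot(C[...,0]-.47,C[...,1]-.13)<.06)&(C[...,2]>.105)&(C[...,2]<.14)];print('handles',cv2.minAreaRect((P[:,:2]*1000).astype(np.float32)),P[:,2].max())
E
```

```text
t: 18.45
tool_pos: [0.368, 0.3022, 0.2398]
tool_rot: [0.108, 1.569, -0.11]
contact_force: [1.6, 0.3, 0.4]
opening: 0.0849
t: 18.87
tool_pos: [0.3702, 0.3, 0.2405]
tool_rot: [0.11, 1.568, -0.111]
contact_force: [0.4, -0.0, -0.3]
opening: 0.0855
18.8667 [0.3702 0.3    0.2405] yaw y 81.95 F [ 0.4 -0.  -0.3] op 0.0855 tilt [-1. -0. -0.]
side bott 465 [ 0.5663 -0.0608  0.0485] 469 [ 0.5661 -0.0612  0.049 ]
side mouse 406 [ 0.5411 -0.3923  0.0268] 399 [ 0.5417 -0.3935  0.027 ]
side spool 242 [ 0.6129 -0.2578  0.0368] 240 [ 0.6126 -0.2574  0.0373]
side motor 352 [ 0.6022 -0.3229  0.0389] 349 [ 0.6025 -0.3232  0.0389]
ears y [-9. -7. -5. -4. -3. -3. -2. 13. 15. 16. 16. 18. 19.]
ears y [-9. -7. -6. -5. -4. -3. -1.  4.  4.  5.  5.  6.  7.  7.  8.  9.]
handles ((470.2687072753906, 128.384765625), (63.370208740234375, 17.66769790649414), 82.01005554199219) 0.12646666682710112
scene bott 379 [ 0.5625 -0.0624  0.0539] 0 [nan nan nan]
scene mouse 524 [ 0.5393 -0.3951  0.0277] 538 [ 0.5382 -0.3947  0.0278]
scene spool 441 [ 0.6209 -0.26    0.037 ] 449 [ 0.6208 -0.2598  0.0369]
scene motor 428 [ 0.603  -0.324   0.0401] 431 [ 0.6033 -0.3243  0.0397]
ears y [-8. -6. -4. -3. -2. -1. -1. 15. 16. 16. 17. 18. 18.]
ears y [-7. -6. -3. -3. -2. -2. -1.  4.  5.  7.  7.  8.  9.]
handles ((480.4660339355469, 156.58946228027344), (3.0809762477874756, 4.967617988586426), 18.009214401245117) 0.12678877609648442
  return _methods._mean(a, axis=axis, dtype=dtype,
  ret = um.true_divide(
```

View pics/z_scene.png

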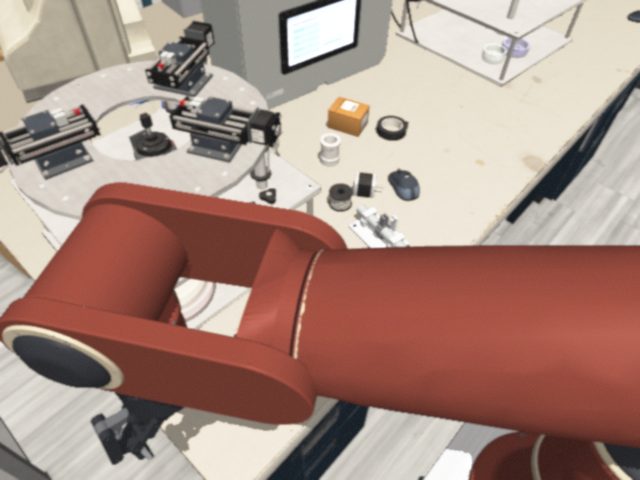

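The side view confirms it: ears shut, pliers home, bystanders where they were. Handing in.

```bash
python3 -c "
from station import finish_job
print(finish_job())"
```

```text
the job is handed in; nothing more can be done
None
```

The clamp is clicked shut and holding, the pliers are back upright in their stand and released, and the job was handed in at about 19 s of the 72 s allowed. No verdict was reported.

- **Squeeze:** I lowered the jaws astride the ears with the tips about 60 mm up and closed in small steps at a 22 N grip limit. I saw the snap in the wrist depth images, as the gap between the ears' inner faces went from 9 to 5.5 mm. The wrist force gave no clear drop. The image that showed it came after the step in which it snapped, and I closed about 1.5 mm further before reading it. I had no direct reading of the force on the strap. The ears stayed shut after I opened the jaws.
- **Last checks (side camera):**
  - Both ears are at the latched spacing.
  - The handles are within 0.5 mm of the pocket centre, with tops at 127 mm as at the start.
  - The bottle, mouse, spool and motor are all within about 1 mm of where they began.
- **Checks that failed or disagreed:**
  - My first bystander check gave shifted numbers because the arm blocked the view. The repeat with the arm backed off was clean.
  - In that repeat the arm hid the bottle and most of the pliers from the scene camera, so those two rest on the side view alone.

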